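# Correct and finish a specimen kit

### The job

Each of the four lanes of the white kit tray should hold one red-capped tube, but one lane is empty and another was packed with a longer blue-capped swab tube, for which the blue divider was pushed over. Lay the swab tube back flat beside the other one in the swab bay of the grey stock tray, lay the two red-capped spares from the stock tray in the free lanes, and slide the divider up to the tubes so that they have less than a finger's breadth of play. Then stand all the white-lidded cups from the bench upright in the cup side of the kit; leave the yellow-lidded cup, the white-capped tube and the rest of the bench as they are.

Things in the scene. Friction and masses are not known exactly. Their poses are not given: they have to be found in the camera images.
- kit_tray: White open kit tray, fixed: outside 266 mm (own x) by 220 mm (own y), inside 258 x 212, walls 4 mm thick, rim 30 mm high, floor 3 mm thick. Origin: centre of the underside; x away from the robot, y to the left. A blue divider that slides along y parts it into the tube side (-y, end wall at y = -106 mm) and the cup side (+y, end wall at +106).
- tube_side (a point): Floor of the kit's tube side on the tray's centre line, 57 mm from the end wall; axes as the tray's. Four lanes run along y, centred at x = -93, -31, +31 and +93 mm, for one tube each; ribs 5 mm high and 4 mm wide at x = -62, 0 and +62 part them.
- cup_side (a point): Middle of the kit's cup-side floor, 40 mm from the end wall; axes as the tray's. Four faint rings, at x = -93, -31, +31 and +93 mm from here, show places for up to four cups.
- divider (a joint): Blue upright divider right across the kit tray, 4 mm thick, top edge 32 mm above the bench. It slides along the tray's y with about 3 N of friction and stays where left. Value 0 to 0.058 m: the tube side is 114 mm + value long, the cup side 94 mm - value. It starts at 0.054 to 0.058, with too little room for cups.
- stock_tray: Grey open stock tray, fixed: outside 268 mm (own x) by 184 mm (own y), walls 4 mm thick, rim 14 mm high, floor 3 mm thick. Origin: centre of the underside; x away from the robot, y to the left. A 4 mm partition at x = -18 mm, 11 mm high, parts the swab bay (nearer the robot) from the spare bay, whose three lanes along y lie at x = +14, +56 and +98 mm, parted by ribs 5 mm high.
- swab_bay (a point): Floor of the empty lane of the stock tray's swab bay, at its middle; axes as the tray's. The lane runs along y, 176 mm long, 54 mm wide; beyond a 5 mm high rib lies the other lane, 48 mm nearer the robot, with the other swab tube.
- divider_tab (a point): Middle of the divider's blue grip tab, 48 mm above the bench; the tab is 46 mm long across the tray (x), 10 mm thick along the slide (y) and reaches from 31 to 61 mm above the bench.
- kit_swab: Swab transport tube with a blue cap, the wrong part in the kit: 16 mm thick, 160 mm long, lying in one of the kit tray's lanes. Origin: middle of its underside; length along its own y.
- stock_swab: Another blue-capped swab tube, same size, lying in its lane of the stock tray's swab bay. Origin and axes as kit_swab.
- kit_red_1: Blood tube with a red cap, lying flat: body 13 mm and cap 17 mm thick, 15 mm high at the body, 112 mm long. Origin: on its underside, 4 mm from the middle; its length runs along its own y, from -52 mm to +60 mm. Already lies in a lane of the kit tray and is right there. One of the three kit_red is absent (None).
- kit_red_2: Blood tube with a red cap, lying flat: body 13 mm and cap 17 mm thick, 15 mm high at the body, 112 mm long. Origin: on its underside, 4 mm from the middle; its length runs along its own y, from -52 mm to +60 mm. Already lies in a lane of the kit tray and is right there. One of the three kit_red is absent (None).
- kit_red_3: Blood tube with a red cap, lying flat: body 13 mm and cap 17 mm thick, 15 mm high at the body, 112 mm long. Origin: on its underside, 4 mm from the middle; its length runs along its own y, from -52 mm to +60 mm. Already lies in a lane of the kit tray and is right there. One of the three kit_red is absent (None).
- spare_red_1: Blood tube with a red cap, lying flat: body 13 mm and cap 17 mm thick, 15 mm high at the body, 112 mm long. Origin: on its underside, 4 mm from the middle; its length runs along its own y, from -52 mm to +60 mm. One of the two spares, in the stock tray's spare bay.
- spare_red_2: Blood tube with a red cap, lying flat: body 13 mm and cap 17 mm thick, 15 mm high at the body, 112 mm long. Origin: on its underside, 4 mm from the middle; its length runs along its own y, from -52 mm to +60 mm. One of the two spares, in the stock tray's spare bay.
- spare_white: Tube with a white cap, of the same size as the red-capped ones, lying in the spare bay; not for this kit. Origin and axes as theirs.
- cup_1: White-lidded specimen cup standing upright, one of two to four that belong in the kit: 62 mm tall, lid 52 mm across and 16 mm high (46 to 62 mm up), body tapering from 46 mm to 42 mm at the base. Origin: centre of the underside, z up. Absent (None) in some starts.
- cup_2: White-lidded specimen cup standing upright, one of two to four that belong in the kit: 62 mm tall, lid 52 mm across and 16 mm high (46 to 62 mm up), body tapering from 46 mm to 42 mm at the base. Origin: centre of the underside, z up. Absent (None) in some starts.
- cup_3: White-lidded specimen cup standing upright, one of two to four that belong in the kit: 62 mm tall, lid 52 mm across and 16 mm high (46 to 62 mm up), body tapering from 46 mm to 42 mm at the base. Origin: centre of the underside, z up. Absent (None) in some starts.
- cup_4: White-lidded specimen cup standing upright, one of two to four that belong in the kit: 62 mm tall, lid 52 mm across and 16 mm high (46 to 62 mm up), body tapering from 46 mm to 42 mm at the base. Origin: centre of the underside, z up. Absent (None) in some starts.
- yellow_cup: Yellow-lidded specimen cup of the same size, standing among the white-lidded ones; not for this kit. Origin: centre of the underside.
Not all that is in view belongs to the job. Leave any pink or purple look-alike of the cup_4 alone.

How it is judged:
By the outcome, as a careful person would: the job done as asked, in the order asked, and still so for the second after the job is handed in, with the robot touching nothing.
Of kit_red_1, kit_red_2, kit_red_3 only 2 to 2 are there at a start; the rules pass over those that are not, and their reading is None.
Of cup_1, cup_2, cup_3, cup_4 only 2 to 4 are there at a start; the rules pass over those that are not, and their reading is None.
At some moment in a run one of spare_red_1, spare_red_2 may be knocked a few centimetres aside while the robot is not near it.
Once in a run the grip may slacken for a moment while it holds something.
It also fails if it takes over 210 s, if anything falls off the work surface, if the arm or the gripper's body presses on something with over 40 N, if the wrist force passes 120 N, or if a joint passes its speed limit or range.

### The arm

A 7-joint arm with a two-finger parallel gripper is mounted at the origin on a cart in front of the work surface, level with it; the furniture and walls round the work are solid. World frame = base frame: x ahead of the robot, y to its left, z up, the work surface at z = 0. Lengths are in m, angles in rad, forces in N, time in s.
With the tool pointing down it reaches from about 0.425 to 0.925 m from the base axis. Payload 6.8 kg.
Tool frame: the origin (TCP) lies on the mounting face of the last link; the fingertips stand 173 mm ahead of it and the grasp point (between the pads) lies 155 mm ahead of it; y points along the fingers, x is the direction in which the jaws open and shut, and the axes are right-handed (so a half turn about y gives the same grasp; the last joint's range is limited). The gripper opens to 85 mm and grips with 20 to 120 N. Pads are 22 mm wide; open, the fingers measure 114 mm over their backs; the gripper's body (76 mm by 85 mm) begins 54 mm behind the grasp point. The pads swing forward as they close: fully open they stand 13 mm farther back than shut.
Start: joints at [-1.216, 0.477, 0.022, 1.555, -0.011, 1.109, -0.083], TCP at [0.301, 0.604, 0.405] pointing down, gripper open.
Joint ranges: [-2.96, 2.96], [-0.34, 2.1], [-1.41, 1.46], [0.24, 2.44], [-1.37, 4.51], [0.17, 1.92], [-2.96, 2.96]. Speed limits (rad/s): [2.39, 2.39, 3.14, 3.14, 3.14, 3.14, 3.14].

### API

Orientations are given as a rotation vector (axis times angle).
In Python, from bench import r gives the robot as it stands.
- The arm moves only by the tool step_arm, never from a script. Its arguments are lists of equal length, an entry for each row: "xyz": the shift along the tool's x, y, z scaled (see below), a list of three; "rotation": the turn, a rotation vector about the tool's x, y, z scaled (see below), a list of three. A call has 1 to 20 rows; each row is the pose to reach, as a shift and turn from the pose measured when the call began, along the tool's axes at that moment; what a row does not reach only later rows make up. The controller multiplies each number of a shift by 30 cm and each number of a turn by 90 degrees. A row lasts 1/8 s, in which the tool goes at most 62.5 mm and 10.7 degrees, less where a joint would pass 70% of its speed; a pose out of reach is approached as far as the arm can. A call with a number of a shift or a turn outside -1 to 1 is refused whole. A call with a gripper value outside its range is refused whole. "grip" is the closure, from 0 (fully open) to 1 (shut), set as the call begins (left out, the last holds). The fingers move at their own pace and stop on an object; "force" is the grip in N (left out, the last holds). Time passes only in rows, so rows that repeat a pose let the fingers close. It gives the time, the measured TCP pose, the force and the opening at its end, in the units of the state.
- r.get_obs(): the state, without advancing time (a new reading comes with each control period).
- r.grab_frame(name): name is "scene" or "top" or "wrist"; returns a dict with "pixels" (420x560x3 uint8, red, green, blue), "fx", "fy", "cx", "cy" (pixels), "position" and "attitude" of the camera in the world; the wrist camera has in their place "mount" (4x4, takes a point from camera to tool coordinates, whose origin is the TCP and whose axes are the tool frame's). Camera axes: x right, y down, z forward; pixel columns grow to the right and rows downward; lengths in m; the calibration is good to about 2 mm. The wrist camera is an equidistant fisheye: a pixel r from the principal point sees the ray r / f radians off the axis. A picture is of the moment at which its call begins: read the wrist's pose just before it. There is no depth.
- r.hand_in(): hands the job in, once; it reports no verdict.
The state is a dict: "clock": time; "joints": joint angles; "qvel": joint speeds; "tau": joint torques, N m; "tcp_pos": TCP position; "orientation": TCP orientation; "contact_force": force on the tool from outside, world axes, zero at the start; "moment": the same for the moment, N m; "grip_width": finger opening in m.
Only numpy, scipy, OpenCV 4.12 (cv2) and the standard library are available. Lean on these libraries where they do the work, as an engineer would, in place of code of your own. Each camera call takes 0.05 s, during which the arm holds its last target.

## Working session

There is one attempt and no reset: what is moved stays moved. The work goes in short steps, Python scripts to look and compute and a tool call to move; the robot and the scene stay as the last step left them, time stands still between calls to the robot, and variables do not carry over. Pictures are saved under pics/ and viewed, and the job is handed in when it is done.

Besides the shell and the picture viewer there is one more tool, called after ">>>" as name(argument=value, ...) on one line, values as JSON. step_arm: Moves the arm, as the interface text tells. Its arguments: {"type":"object","properties":{"xyz":{"type":"array"},"rotation":{"type":"array"},"grip":{"type":"number"},"force":{"type":"number"}},"required":["xyz","rotation"]}

```bash
ls; mkdir -p pics; python3 - <<'E'
from bench import r
import cv2,numpy as np
o=r.get_obs(); print(o)
for n in ["scene","top","wrist"]:
    f=r.grab_frame(n); cv2.imwrite(f"pics/{n}0.png",f["pixels"][:,:,::-1])
    print(n,{k:v for k,v in f.items() if k!="pixels"})
E
```

```text
pics
{'clock': 0.0, 'joints': array([-1.21611135,  0.47782733,  0.0223409 ,  1.55646567, -0.01147353,
        1.10929012, -0.08308724]), 'qvel': array([-0.00029963, -0.00064873, -0.00089987, -0.00051237,  0.00059143,
        0.00136445,  0.00079069]), 'tau': array([-3.87600539e-04, -5.96449077e+01,  1.60789825e+00, -2.81181407e+01,
        1.24704026e-02,  9.47870139e-03, -1.08855065e-05]), 'tcp_pos': array([0.30122095, 0.603753  , 0.40370119]), 'orientation': array([-1.39440788, -0.86087906,  0.86332288]), 'contact_force': array([-0.02248739,  0.08180617,  0.41488944]), 'moment': array([ 0.00901562, -0.0266867 , -0.01014432]), 'grip_width': 0.08534157834998998}
scene {'fx': 395.49133121606303, 'fy': 395.49133121606303, 'cx': 275.9429816143606, 'cy': 210.19939691361188, 'position': array([-0.45960104, -0.56517511,  0.76753651]), 'attitude': array([-1.90037528,  1.05704395, -0.61600579])}
top {'fx': 460.39004587902133, 'fy': 460.39004587902133, 'cx': 280.3758046586882, 'cy': 210.9364624304591, 'position': array([0.458857  , 0.03749193, 1.26446012]), 'attitude': array([-2.19285827,  2.17761011, -0.09993018])}
wrist {'fx': 325.19226210127806, 'fy': 325.19226210127806, 'cx': 278.49551869898914, 'cy': 211.99106769548064, 'mount': array([[ 9.99998971e-01,  1.21584221e-03,  7.60960070e-04,
        -2.69787737e-04],
       [-3.29796776e-04, -3.21412240e-01,  9.46939313e-01,
         3.10239258e-02],
       [ 1.39591067e-03, -9.46938590e-01, -3.21411508e-01,
         8.28892602e-02],
       [ 0.00000000e+00,  0.00000000e+00,  0.00000000e+00,
         1.00000000e+00]])}
```

View pics/top0.png

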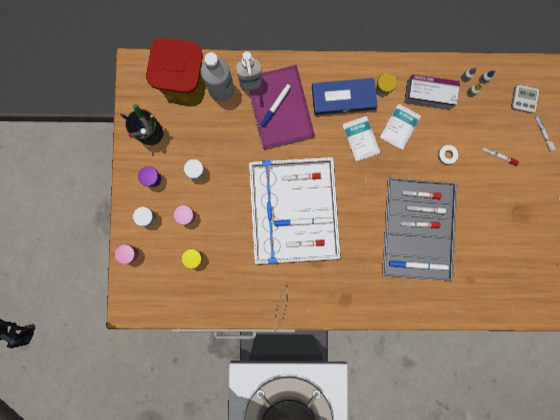

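View pics/scene0.png

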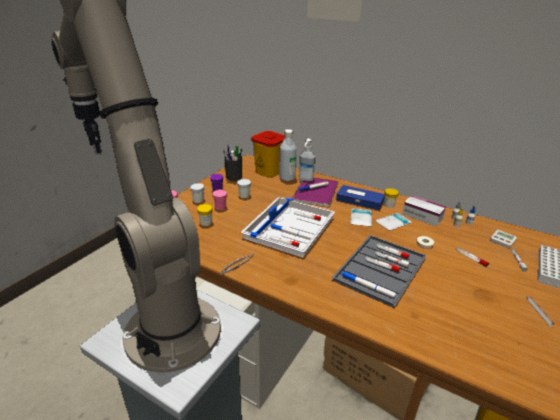

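View pics/wrist0.png

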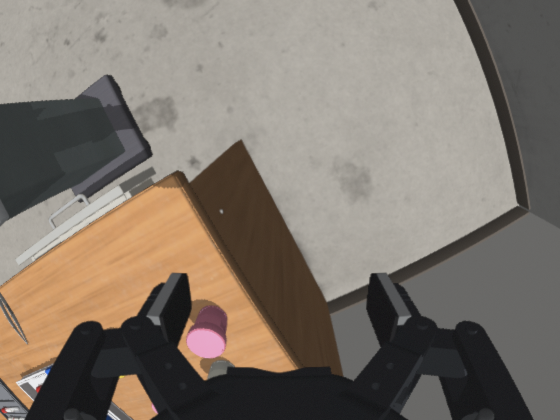

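```bash
python3 - <<'E'
from scipy.spatial.transform import Rotation as R
print(R.from_rotvec([-1.39440788, -0.86087906,  0.86332288]).as_matrix().round(3))
print(R.from_rotvec([-2.19285827,  2.17761011, -0.09993018]).as_matrix().round(3))
E
```

```text
[[ 0.446 -0.001 -0.895]
 [ 0.895 -0.002  0.446]
 [-0.002 -1.    -0.   ]]
[[ 0.007 -0.997  0.081]
 [-1.    -0.007 -0.01 ]
 [ 0.011 -0.081 -0.997]]
```

```bash
cat > h.py <<'E'
from bench import r
import cv2,numpy as np
from scipy.spatial.transform import Rotation as R
def save(n,im,box=None,s=1):
    if box: im=im[box[1]:box[3],box[0]:box[2]]
    im=cv2.resize(im,None,fx=s,fy=s,interpolation=cv2.INTER_CUBIC)
    cv2.imwrite("pics/"+n,im[:,:,::-1])
def ray(f,uv):
    uv=np.atleast_2d(uv).astype(float)
    d=np.stack([(uv[:,0]-f["cx"])/f["fx"],(uv[:,1]-f["cy"])/f["fy"],np.ones(len(uv))],1)
    return f["position"], d@R.from_rotvec(f["attitude"]).as_matrix().T
def onz(f,uv,z):
    p,d=ray(f,uv); return p+d*((z-p[2])/d[:,2])[:,None]
def proj(f,P):
    P=np.atleast_2d(P); c=(P-f["position"])@R.from_rotvec(f["attitude"]).as_matrix()
    return np.stack([f["cx"]+f["fx"]*c[:,0]/c[:,2],f["cy"]+f["fy"]*c[:,1]/c[:,2]],1)
# wrist fisheye
def wray(f,o,uv):
    uv=np.atleast_2d(uv).astype(float); a=(uv-[f["cx"],f["cy"]])/f["fx"]
    t=np.linalg.norm(a,axis=1); 
    d=np.stack([a[:,0]/t*np.sin(t),a[:,1]/t*np.sin(t),np.cos(t)],1)
    M=f["mount"]; Rt=R.from_rotvec(o["orientation"]).as_matrix()
    return Rt@M[:3,3]+o["tcp_pos"], d@M[:3,:3].T@Rt.T
def wonz(f,o,uv,z):
    p,d=wray(f,o,uv); return p+d*((z-p[2])/d[:,2])[:,None]
def wproj(f,o,P):
    M=f["mount"];Rt=R.from_rotvec(o["orientation"]).as_matrix()
    t=(np.atleast_2d(P)-o["tcp_pos"])@Rt; c=(t-M[:3,3])@M[:3,:3]
    rr=np.linalg.norm(c[:,:2],axis=1); th=np.arctan2(rr,c[:,2])
    return np.stack([f["cx"]+f["fx"]*th*c[:,0]/rr,f["cy"]+f["fy"]*th*c[:,1]/rr],1)
def blobs(im,lo,hi,amin=6,box=None):
    h=cv2.cvtColor(im,cv2.COLOR_RGB2HSV); m=cv2.inRange(h,np.array(lo),np.array(hi))
    if box: k=np.zeros_like(m);k[box[1]:box[3],box[0]:box[2]]=255;m&=k
    n,l,s,c=cv2.connectedComponentsWithStats(m)
    return [(c[i],s[i]) for i in range(1,n) if s[i][4]>=amin],m
E
python3 - <<'E'
from h import *
f=r.grab_frame("top"); im=f["pixels"]
save("kit.png",im,(240,150,350,272),5); save("stock.png",im,(375,170,465,290),5); save("cups.png",im,(110,150,250,275),5)
# tray corners guess outer kit corners
for n,uv,z in [("kit",[[250,160],[334,157],[341,261],[256,264]],.03),("stock",[[389,179],[455,182],[452,279],[384,276]],.014)]:
    print(n,onz(f,uv,z).round(4))
for n,lo,hi in [("blue",(105,120,60),(125,255,255)),("red",(0,150,60),(8,255,255)),("red2",(172,150,60),(180,255,255))]:
    for c,s in blobs(im,lo,hi,8,(240,150,470,290))[0]: print(n,c.round(1),s,onz(f,c,.012).round(3))
for c,s in blobs(im,(0,0,170),(180,50,255),40,(110,150,245,275))[0]: print("white",c.round(1),s,onz(f,c,.062).round(4))
E
```

```text
kit [[ 0.6968  0.108   0.03  ]
 [ 0.7071 -0.1202  0.03  ]
 [ 0.4259 -0.1381  0.03  ]
 [ 0.4165  0.0887  0.03  ]]
stock [[ 0.6504 -0.2734  0.014 ]
 [ 0.6435 -0.4553  0.014 ]
 [ 0.3789 -0.4408  0.014 ]
 [ 0.3859 -0.2565  0.014 ]]
blue [266.3 165.4] [262 161   9  19  56] [[0.686 0.064 0.012]]
blue [267.8 187.5] [267 181   2  16  20] [[0.624 0.059 0.012]]
blue [269.1 211.6] [267 198   5  33  78] [[0.558 0.055 0.012]]
blue [281.6 222.5] [274 220  16   6  81] [[0.529 0.021 0.012]]
blue [270.8 238. ] [270 232   2  15  18] [[0.486 0.05  0.012]]
blue [272.  258.2] [268 248   9  15  54] [[0.432 0.046 0.012]]
blue [397.3 263.6] [389 261  17   7  92] [[ 0.419 -0.294  0.012]]
red [315.8 175.7] [313 174   7   5  31] [[ 0.658 -0.072  0.012]]
red [436.5 195.4] [433 193   9   6  42] [[ 0.606 -0.404  0.012]]
red [435.4 224.9] [432 223   8   5  39] [[ 0.525 -0.399  0.012]]
red [319.4 242.5] [316 240   8   6  36] [[ 0.475 -0.082  0.012]]
white [192.9 167.9] [184 159  19  19 289] [[0.6682 0.2564 0.062 ]]
white [142.  215.7] [133 206  19  20 291] [[0.541  0.3859 0.062 ]]
white [185.8 212.9] [181 207  11  12  80] [[0.5491 0.2721 0.062 ]]
```

View pics/kit.png

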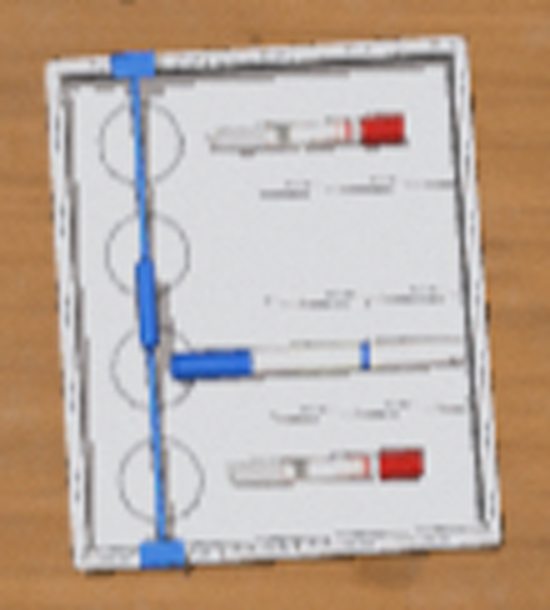

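View pics/stock.png

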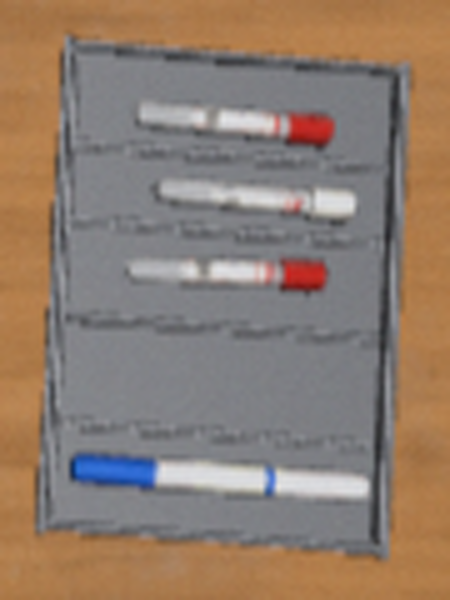

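View pics/cups.png

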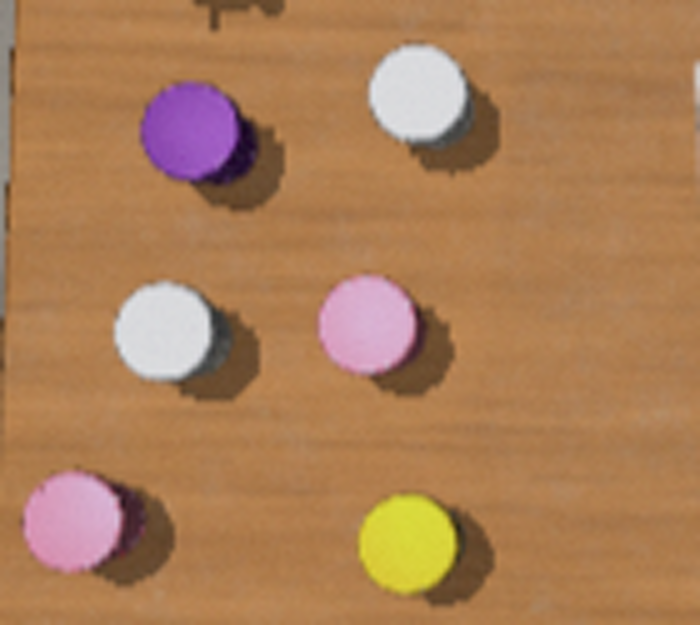

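```bash
cat >> h.py <<'E'
def rect(f,lo,hi,box,z):
    b,m=blobs(f["pixels"],lo,hi,5,box)
    m=cv2.morphologyEx(m,cv2.MORPH_CLOSE,np.ones((7,7)))
    c=max(cv2.findContours(m,0,1)[0],key=cv2.contourArea)[:,0]
    w=onz(f,c,z)[:,:2].astype(np.float32)
    return cv2.minAreaRect(w)
E
python3 - <<'E'
from h import *
f=r.grab_frame("top"); im=f["pixels"]
h=cv2.cvtColor(im,cv2.COLOR_RGB2HSV)
print("wood",h[290,300],h[150,230],"grey rim",h[230,388],"white",h[200,300])
print(rect(f,(0,0,140),(180,60,255),(243,150,350,272),.03))
print(rect(f,(0,0,20),(180,90,150),(375,172,465,287),.014))
for n,p,o,z in [("kit",[[45,62],[465,38],[500,543],[78,572]],(240,150),.03),("stock",[[65,38],[410,65],[386,557],[38,530]],(375,170),.014)]:
    w=onz(f,(np.array(p)+.5)/5-.5+o,z)[:,:2]; print(n,w.mean(0),cv2.minAreaRect(w.astype(np.float32)))
E
```

```text
wood [ 14 148 165] [ 14 128 170] grey rim [120  14 126] white [113   5 221]
((0.5624263286590576, -0.01179695874452591), (0.2771010994911194, 0.22972504794597626), 3.8932318687438965)
((0.5144548416137695, -0.3548858165740967), (0.1926308572292328, 0.2709512710571289), 86.02616119384766)
kit [ 0.56189958 -0.01207027] ((0.5614074468612671, -0.01148802787065506), (0.2755729854106903, 0.22859810292720795), 3.8051466941833496)
stock [ 0.51443292 -0.35526103] ((0.514424741268158, -0.3551607131958008), (0.1905568540096283, 0.26904717087745667), 85.95997619628906)
```

```bash
cat >> h.py <<'E'
def plan(wps):
    """wps: list of (tipxyz, yawdeg); tip 173 mm ahead of TCP. prints scaled entries"""
    o=r.get_obs(); R0=R.from_rotvec(o["orientation"]); 
    for p,yaw in wps:
        c,s=np.cos(np.radians(yaw)),np.sin(np.radians(yaw))
        X=np.array([c,s,0]);Y=np.array([0,0,-1.]);Rt=np.stack([X,Y,np.cross(X,Y)],1)
        t=np.array(p)+[0,0,.173]
        print((R0.inv().apply(t-o["tcp_pos"])/.3).round(4), ((R0.inv()*R.from_matrix(Rt)).as_rotvec()/(np.pi/2)).round(4))
def st():
    o=r.get_obs(); M=R.from_rotvec(o["orientation"]).as_matrix()
    print("t",round(o["clock"],2),"tip",(o["tcp_pos"]+.173*M[:,1]).round(4),"yaw",round(float(np.degrees(np.arctan2(M[1,0],M[0,0]))),2),"down",M[:,1].round(3),"F",o["contact_force"].round(1),"w",round(o["grip_width"],4))
    return o
E
python3 - <<'E'
from h import *
st(); plan([((.36,.28,.23),30),((.53,-.03,.23),3.8)])
E
```

```text
t 0.25 tip [0.3012 0.6038 0.2312] yaw 63.49 down [-0.    -0.001 -1.   ] F [ 0.3 -0.1 -0.4] w 0.0852
[-0.8788  0.0049 -0.6571] [ 2.000e-04  3.721e-01 -5.000e-04]
[-1.5505  0.0055 -1.6255] [ 3.000e-04  6.632e-01 -5.000e-04]
```

>>> step_arm(xyz=[[-0.88,0,-0.66],[-0.88,0,-0.66],[-0.88,0,-0.66],[-0.88,0,-0.66],[-0.88,0,-0.66],[-0.88,0,-0.66],[-0.88,0,-0.66],[-0.88,0,-0.66]], rotation=[[0,0.37,0],[0,0.37,0],[0,0.37,0],[0,0.37,0],[0,0.37,0],[0,0.37,0],[0,0.37,0],[0,0.37,0]], grip=0.6, force=40)

```text
clock: 1.25
tcp_pos: [0.3603, 0.2811, 0.4047]
orientation: [-1.531, -0.415, 0.415]
contact_force: [-0.2, -0.2, 0.7]
grip_width: 0.0341
```

```bash
python3 - <<'E'
from h import *
st(); plan([((.53,-.03,.23),3.8)])
E
```

```text
t 1.25 tip [0.3603 0.2812 0.2317] yaw 30.32 down [ 0.  0. -1.] F [-0.2 -0.2  0.7] w 0.0341
[-0.0352  0.0054 -1.1809] [-0.000e+00  2.947e-01  1.000e-04]
```

>>> step_arm(xyz=[[-0.035,0,-1],[-0.035,0,-1],[-0.035,0,-1],[-0.035,0,-1],[-0.035,0,-1],[-0.035,0,-1],[-0.035,0,-1]], rotation=[[0,0.295,0],[0,0.295,0],[0,0.295,0],[0,0.295,0],[0,0.295,0],[0,0.295,0],[0,0.295,0]])

```text
clock: 2.12
tcp_pos: [0.503, 0.0188, 0.4042]
orientation: [-1.57, -0.053, 0.054]
contact_force: [-1.2, 0.3, 0.5]
grip_width: 0.0342
```

```bash
python3 - <<'E'
from h import *
o=st(); f=r.grab_frame("wrist"); np.save("w1.npy",f["pixels"]); save("w1.png",f["pixels"])
E
```

```text
t 2.12 tip [0.5029 0.0188 0.2312] yaw 3.9 down [-0.001  0.    -1.   ] F [-1.2  0.3  0.5] w 0.0342
```

View pics/w1.png

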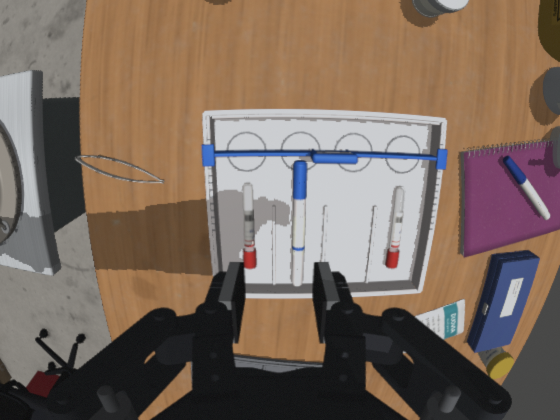

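```bash
python3 - <<'E'
from h import *
o=r.get_obs(); f=r.grab_frame("wrist"); im=f["pixels"]; save("w1z.png",im,(195,100,455,310),3)
k=wonz(f,o,[[203,112],[445,120],[422,294]],.03); print("rim TL(nearx,+y) TR(farx,+y) BR(farx,-y)",k.round(4)); print(np.linalg.norm(k[0]-k[1]),np.linalg.norm(k[1]-k[2]))
for n,lo,hi in [("blue",(105,120,60),(125,255,255)),("red",(0,150,60),(8,255,255)),("red",(172,150,60),(180,255,255))]:
    for c,s in blobs(im,lo,hi,30,(195,100,455,310))[0]: print(n,c.round(1),s,wonz(f,o,c,.012).round(4))
print("swab ends",wonz(f,o,[[300,161],[297.5,285.5]],.011).round(4))
print("red ends",wonz(f,o,[[248.5,183],[250,268.5],[398.5,186],[392.5,267]],.011).round(4))
E
```

```text
rim TL(nearx,+y) TR(farx,+y) BR(farx,-y) [[ 0.4173  0.0912  0.03  ]
 [ 0.686   0.1092  0.03  ]
 [ 0.7059 -0.1172  0.03  ]]
0.26931502502215204 0.2272306493532394
blue [323.5 156.3] [ 202  144  245   26 1679] [[0.5511 0.0491 0.012 ]]
blue [299.7 179.8] [294 161  13  39 463] [[0.5266 0.0198 0.012 ]]
red [249.2 259.8] [244 252  12  16 169] [[ 0.4732 -0.0859  0.012 ]]
red [391.8 259.6] [387 252  11  16 150] [[ 0.6568 -0.0754  0.012 ]]
swab ends [[ 0.5252  0.0413  0.011 ]
 [ 0.537  -0.1198  0.011 ]]
red ends [[ 0.4684  0.0117  0.011 ]
 [ 0.4746 -0.0988  0.011 ]
 [ 0.6467  0.0221  0.011 ]
 [ 0.6606 -0.0867  0.011 ]]
```

View pics/w1z.png

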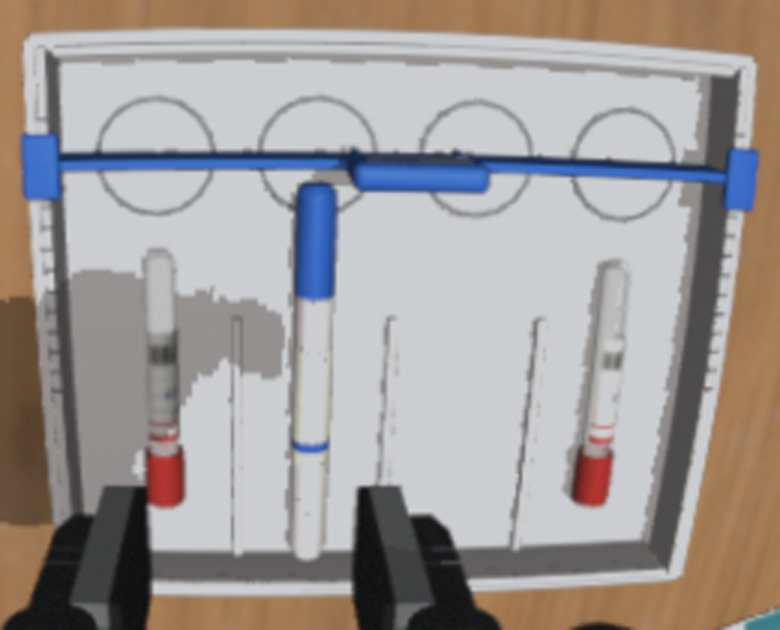

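```bash
python3 - <<'E'
from h import *
st(); plan([((.531,-.039,.06),4.0),((.531,-.039,.0075),4.0)])
E
```

```text
t 2.23 tip [0.5025 0.0192 0.2313] yaw 3.98 down [-0.001  0.    -1.   ] F [-0.3  0.  -0.1] w 0.0343
[ 0.0814  0.571  -0.2001] [-0.0003 -0.0002 -0.0004]
[ 0.0815  0.746  -0.2002] [-0.0003 -0.0002 -0.0004]
```

>>> step_arm(xyz=[[0.0815,0.3,-0.2],[0.0815,0.571,-0.2],[0.0815,0.571,-0.2],[0.0815,0.571,-0.2],[0.0815,0.571,-0.2],[0.0815,0.62,-0.2],[0.0815,0.68,-0.2],[0.0815,0.72,-0.2],[0.0815,0.745,-0.2],[0.0815,0.745,-0.2],[0.0815,0.745,-0.2],[0.0815,0.745,-0.2]], rotation=[[0,0,0],[0,0,0],[0,0,0],[0,0,0],[0,0,0],[0,0,0],[0,0,0],[0,0,0],[0,0,0],[0,0,0],[0,0,0],[0,0,0]], grip=0.67)

```text
clock: 3.72
tcp_pos: [0.5312, -0.039, 0.1812]
orientation: [-1.57, -0.055, 0.054]
contact_force: [0.1, 0.1, -0.1]
grip_width: 0.0283
```

```bash
python3 - <<'E'
from h import *
o=st(); f=r.grab_frame("wrist");  save("w2.png",f["pixels"])
E
```

```text
t 3.73 tip [ 0.5312 -0.039   0.0082] yaw 3.97 down [ 0.  0. -1.] F [ 0.1  0.1 -0.1] w 0.0283
```

View pics/w2.png

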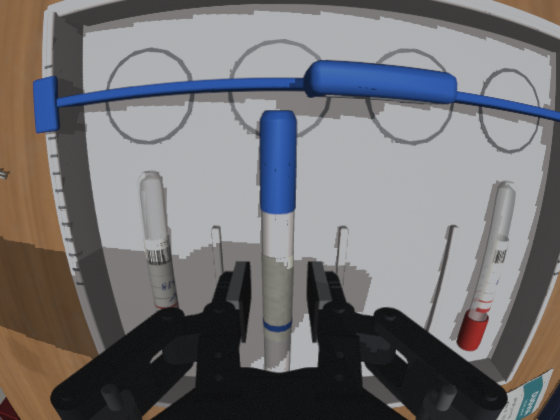

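>>> step_arm(xyz=[[0,0,0],[0,0,0],[0,0,0],[0,0,0],[0,0,0],[0,-0.05,0],[0,-0.15,0],[0,-0.3,0],[0,-0.4,0],[0,-0.4,0],[0,-0.4,0]], rotation=[[0,0,0],[0,0,0],[0,0,0],[0,0,0],[0,0,0],[0,0,0],[0,0,0],[0,0,0],[0,0,0],[0,0,0],[0,0,0]], grip=1, force=60)

```text
clock: 5.15
tcp_pos: [0.5307, -0.0388, 0.3009]
orientation: [-1.569, -0.054, 0.055]
contact_force: [0.7, -0.3, -0.3]
grip_width: 0.0138
```

```bash
python3 - <<'E'
from h import *
o=st(); f=r.grab_frame("wrist");  save("w3.png",f["pixels"]); f=r.grab_frame("top"); save("t3.png",f["pixels"],(375,170,465,290),5)
for n,lo,hi in [("blue",(105,120,60),(125,255,255)),("red",(0,150,60),(8,255,255)),("red",(172,150,60),(180,255,255))]:
    for c,s in blobs(f["pixels"],lo,hi,8,(360,150,500,300))[0]: print(n,c.round(1),s,onz(f,c,.012).round(4))
E
```

```text
t 5.15 tip [ 0.5307 -0.0387  0.1279] yaw 4.0 down [-0.001  0.001 -1.   ] F [ 0.7 -0.3 -0.3] w 0.0138
blue [397.3 263.6] [389 261  17   7  91] [[ 0.4193 -0.2935  0.012 ]]
red [436.4 195.4] [433 193   8   6  40] [[ 0.6063 -0.4039  0.012 ]]
red [435.4 224.9] [432 223   8   5  39] [[ 0.525  -0.3995  0.012 ]]
```

View pics/w3.png

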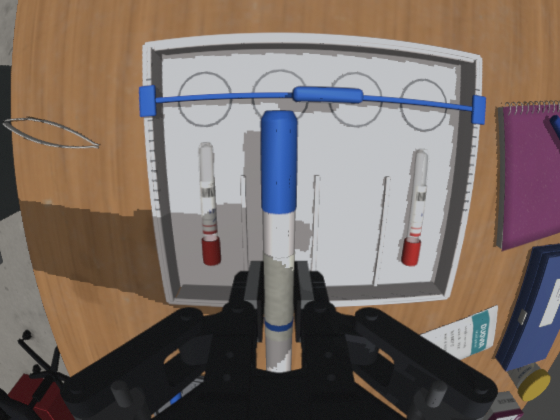

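```bash
python3 - <<'E'
from h import *
plan([((.467,-.33,.13),-4.0)])
E
```

```text
[-0.279  -0.0092 -0.9533] [-0.0002  0.0887 -0.0012]
```

>>> step_arm(xyz=[[-0.056,0,-0.19],[-0.11,0,-0.38],[-0.167,0,-0.57],[-0.223,0,-0.76],[-0.279,0,-0.953],[-0.279,0,-0.953],[-0.279,0,-0.953],[-0.279,0,-0.953],[-0.279,0,-0.953]], rotation=[[0,0.03,0],[0,0.06,0],[0,0.0887,0],[0,0.0887,0],[0,0.0887,0],[0,0.0887,0],[0,0.0887,0],[0,0.0887,0],[0,0.0887,0]])

```text
clock: 6.38
tcp_pos: [0.4677, -0.3285, 0.3]
orientation: [-1.569, 0.054, -0.051]
contact_force: [0.3, 0.3, 0.3]
grip_width: 0.0145
```

```bash
python3 - <<'E'
from h import *
o=st(); f=r.grab_frame("wrist");  save("w4.png",f["pixels"])
E
```

```text
t 6.38 tip [ 0.4673 -0.3283  0.127 ] yaw -3.85 down [-0.002  0.001 -1.   ] F [0.3 0.3 0.3] w 0.0145
```

View pics/w4.png

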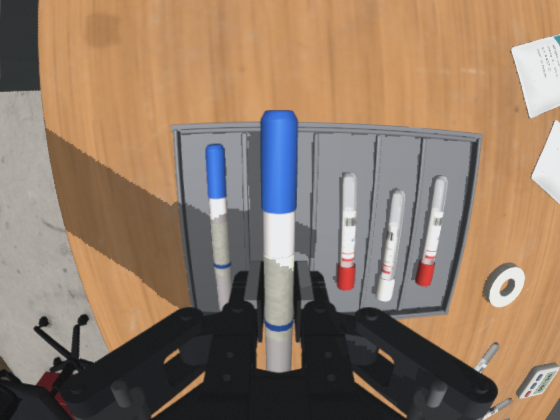

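```bash
python3 - <<'E'
from h import *
o=r.get_obs(); f=r.grab_frame("wrist"); save("w4z.png",f["pixels"],(165,110,490,325),2.4)
k=wonz(f,o,[[173,127],[480,135],[449,313]],.014)
print(k.round(4),np.linalg.norm(k[0]-k[1]),np.linalg.norm(k[1]-k[2]),(k[0]+k[2])/2, np.degrees(np.arctan2(*(k[1]-k[0])[1::-1])))
print("swab in stock",wonz(f,o,[[215,145],[223,308]],.011))
print("ribs/partition", wonz(f,o,[[244,160],[246,250],[316,150],[313,262]],.010))
print("reds", wonz(f,o,[[349,174],[346,290],[440.5,178],[426,285]],.011))
# held swab cap end at height z~.127+.005
print("cap end", wonz(f,o,[[279,111]],.130))
E
```

```text
[[ 0.3867 -0.2548  0.014 ]
 [ 0.6505 -0.272   0.014 ]
 [ 0.6423 -0.4591  0.014 ]] 0.26433093777533384 0.18727426317313486 [ 0.51453916 -0.35693527  0.014     ] -3.723367263371527
swab in stock [[ 0.41943163 -0.27334676  0.011     ]
 [ 0.40615954 -0.42834022  0.011     ]]
ribs/partition [[ 0.44171594 -0.28770653  0.01      ]
 [ 0.43559301 -0.3672461   0.01      ]
 [ 0.50009641 -0.28333008  0.01      ]
 [ 0.49436828 -0.38311546  0.01      ]]
reds [[ 0.52660748 -0.30434048  0.011     ]
 [ 0.52519141 -0.41538204  0.011     ]
 [ 0.61153941 -0.31118295  0.011     ]
 [ 0.60867951 -0.42000267  0.011     ]]
cap end [[ 0.47266944 -0.24849794  0.13      ]]
```

View pics/w4z.png

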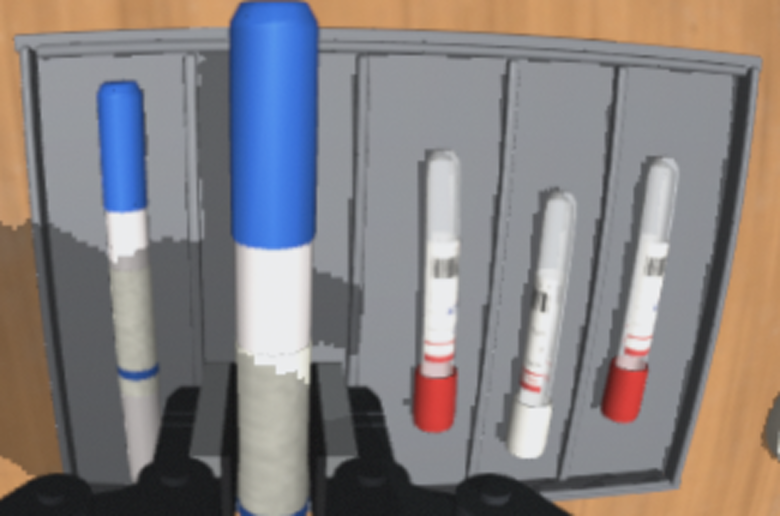

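```bash
python3 - <<'E'
from h import *
plan([((.4675,-.353,.05),-3.75),((.4675,-.353,.009),-3.75)])
E
```

```text
[ 0.006   0.2574 -0.08  ] [-0.0003 -0.0017 -0.0012]
[ 0.0063  0.394  -0.0801] [-0.0003 -0.0017 -0.0012]
```

>>> step_arm(xyz=[[0.006,0.13,-0.08],[0.006,0.25,-0.08],[0.006,0.25,-0.08],[0.006,0.3,-0.08],[0.006,0.35,-0.08],[0.006,0.38,-0.08],[0.006,0.394,-0.08],[0.006,0.394,-0.08],[0.006,0.394,-0.08],[0.006,0.394,-0.08]], rotation=[[0,0,0],[0,0,0],[0,0,0],[0,0,0],[0,0,0],[0,0,0],[0,0,0],[0,0,0],[0,0,0],[0,0,0]])

```text
clock: 7.72
tcp_pos: [0.4675, -0.353, 0.1822]
orientation: [-1.57, 0.055, -0.052]
contact_force: [0.2, 0.1, -0.4]
grip_width: 0.0143
```

```bash
python3 - <<'E'
from h import *
o=st(); f=r.grab_frame("wrist");  save("w5.png",f["pixels"])
E
```

```text
t 7.72 tip [ 0.4673 -0.353   0.0092] yaw -3.89 down [-0.002  0.    -1.   ] F [ 0.2  0.1 -0.4] w 0.0143
```

View pics/w5.png

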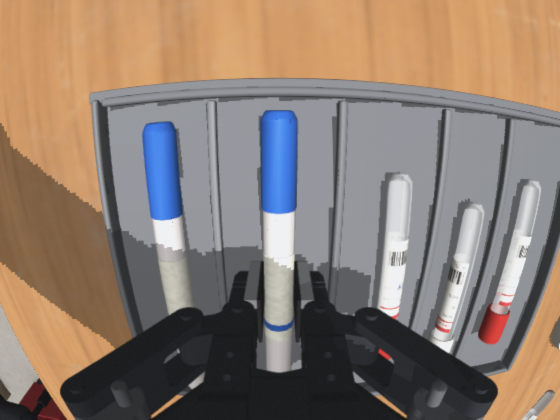

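>>> step_arm(xyz=[[0,0,0],[0,0,0],[0,0,0],[0,-0.03,0],[0,-0.1,0],[0,-0.25,0],[0,-0.4,0],[0,-0.4,0],[0,-0.4,0]], rotation=[[0,0,0],[0,0,0],[0,0,0],[0,0,0],[0,0,0],[0,0,0],[0,0,0],[0,0,0],[0,0,0]], grip=0.75)

```text
clock: 8.9
tcp_pos: [0.4676, -0.3528, 0.3028]
orientation: [-1.57, 0.054, -0.053]
contact_force: [0.3, 0.3, -0.0]
grip_width: 0.0212
```

```bash
python3 - <<'E'
from h import *
o=st(); f=r.grab_frame("wrist");  save("w6.png",f["pixels"])
for n,lo,hi in [("blue",(105,120,60),(125,255,255)),("red",(0,150,60),(8,255,255)),("red",(172,150,60),(180,255,255))]:
    for c,s in blobs(f["pixels"],lo,hi,30,(100,60,540,400))[0]: print(n,c.round(1),s,wonz(f,o,c,.012).round(4))
E
```

```text
t 8.9 tip [ 0.4675 -0.3527  0.1298] yaw -3.88 down [-0.001  0.    -1.   ] F [ 0.3  0.3 -0. ] w 0.0212
blue [278.1 136.1] [ 269  109   19   55 1021] [[ 0.4708 -0.2945  0.012 ]]
blue [212.4 141.1] [203 114  20  55 976] [[ 0.4177 -0.2943  0.012 ]]
blue [277.9 236.2] [270 234  17   5  50] [[ 0.465  -0.3802  0.012 ]]
blue [218.6 239.5] [211 237  16   5  49] [[ 0.4126 -0.3801  0.012 ]]
red [426.  249.8] [418 237  18  25 337] [[ 0.6044 -0.4053  0.012 ]]
red [345.1 252.4] [337 239  18  26 382] [[ 0.5241 -0.4003  0.012 ]]
```

View pics/w6.png

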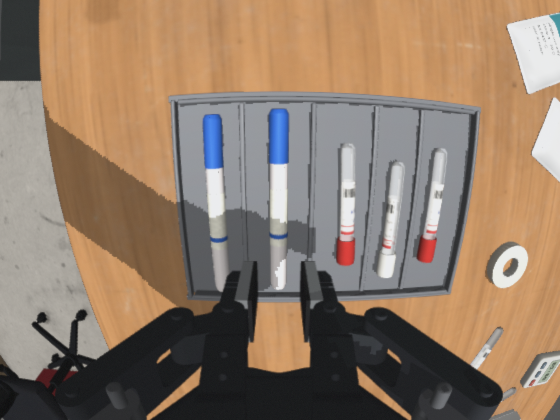

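```bash
python3 - <<'E'
from h import *
o=r.get_obs(); f=r.grab_frame("wrist")
e=wonz(f,o,[[348,144],[345,266],[440,149.5],[426.5,262.5]],.011); print(e.round(4))
for a,b in [(0,1),(2,3)]:
    d=e[a]-e[b]; print((e[a]+e[b])/2, np.linalg.norm(d), np.degrees(np.arctan2(-d[0],d[1])))
m=(e[0]+e[1])/2
plan([((m[0],m[1],.06),-1),((m[0],m[1],.01),-1)])
E
```

```text
[[ 0.5265 -0.3035  0.011 ]
 [ 0.5237 -0.414   0.011 ]
 [ 0.6105 -0.3098  0.011 ]
 [ 0.6062 -0.4189  0.011 ]]
[ 0.52510922 -0.35873936  0.011     ] 0.11051641670183222 -1.4192631145197385
[ 0.60835338 -0.36433622  0.011     ] 0.10917462223584995 -2.2417613830654046
[ 0.1942  0.2277 -0.0077] [-0.0008 -0.0321 -0.0019]
[ 0.1947  0.3944 -0.0078] [-0.0008 -0.0321 -0.0019]
```

>>> step_arm(xyz=[[0.194,0,-0.008],[0.194,0.12,-0.008],[0.194,0.25,-0.008],[0.194,0.32,-0.008],[0.194,0.32,-0.008],[0.194,0.32,-0.008],[0.194,0.32,-0.008]], rotation=[[0,-0.028,0],[0,-0.028,0],[0,-0.028,0],[0,-0.028,0],[0,-0.028,0],[0,-0.028,0],[0,-0.028,0]], grip=0.765)

```text
clock: 9.88
tcp_pos: [0.5254, -0.3593, 0.2068]
orientation: [-1.571, 0.019, -0.018]
contact_force: [0.0, 0.8, -0.7]
grip_width: 0.0198
```

```bash
python3 - <<'E'
from h import *
o=st(); f=r.grab_frame("wrist");  save("w7.png",f["pixels"])
e=wonz(f,o,[[278,110]],.011); print(e); plan([((.5250,-.3587,.0095),-1.4)])
E
```

```text
t 9.88 tip [ 0.5253 -0.3593  0.0338] yaw -1.37 down [-0.001  0.    -1.   ] F [ 0.   0.8 -0.7] w 0.0198
[[ 0.52674982 -0.27887852  0.011     ]]
[-0.0013  0.0807  0.0014] [-0.0002  0.0004 -0.0006]
```

View pics/w7.png

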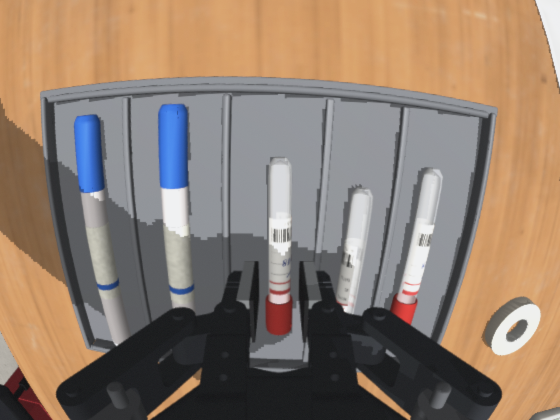

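>>> step_arm(xyz=[[0,0.03,0],[0,0.06,0],[0,0.08,0],[0,0.081,0],[0,0.081,0],[0,0.081,0]], rotation=[[0,0,0],[0,0,0],[0,0,0],[0,0,0],[0,0,0],[0,0,0]])

```text
clock: 10.68
tcp_pos: [0.5255, -0.3592, 0.1826]
orientation: [-1.571, 0.019, -0.018]
contact_force: [0.7, 0.3, -0.8]
grip_width: 0.0198
```

>>> step_arm(xyz=[[0,0,0],[0,0,0],[0,0,0],[0,0,0],[0,-0.03,0],[0,-0.1,0],[0,-0.25,0],[0,-0.4,0],[0,-0.4,0],[0,-0.4,0]], rotation=[[0,0,0],[0,0,0],[0,0,0],[0,0,0],[0,0,0],[0,0,0],[0,0,0],[0,0,0],[0,0,0],[0,0,0]], grip=1)

```text
clock: 11.92
tcp_pos: [0.5254, -0.359, 0.3031]
orientation: [-1.57, 0.019, -0.019]
contact_force: [-0.5, -0.1, -1.2]
grip_width: 0.0107
```

```bash
python3 - <<'E'
from h import *
o=st(); f=r.grab_frame("wrist");  save("w8.png",f["pixels"])
th=np.radians(3.8)
def kit(x,y): return (.5615+x*np.cos(th)-y*np.sin(th), -.0125+x*np.sin(th)+y*np.cos(th))
# tube length centre local y: end wall -106, tube half 56 -> centre -46 w/ 4mm gap
for x in (-.031,.031): print(kit(x,-.046))
a=kit(-.031,-.046); plan([((a[0]*.5+.25,-.2,.13),1),((*a,.13),3.8)])
E
```

```text
t 11.93 tip [ 0.5254 -0.3589  0.1301] yaw -1.36 down [-0.  0. -1.] F [-0.5 -0.1 -1.2] w 0.0107
(np.float64(0.5336167539013464), np.float64(-0.0604533584538343))
(np.float64(0.5954804449354535), np.float64(-0.05634437662903429))
[-0.0406 -0.002   0.5285] [-0.0006 -0.0262 -0.0009]
[ 0.0044 -0.0017  0.9948] [-0.0007 -0.0573 -0.0009]
```

View pics/w8.png

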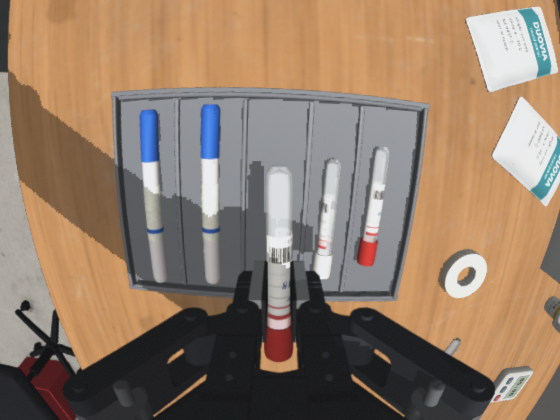

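>>> step_arm(xyz=[[0,0,0.18],[0,0,0.38],[0,0,0.58],[0.004,0,0.78],[0.004,0,0.99],[0.004,0,0.99],[0.004,0,0.99],[0.004,0,0.99],[0.004,0,0.99]], rotation=[[0,-0.02,0],[0,-0.04,0],[0,-0.057,0],[0,-0.057,0],[0,-0.057,0],[0,-0.057,0],[0,-0.057,0],[0,-0.057,0],[0,-0.057,0]])

```text
clock: 13.1
tcp_pos: [0.5333, -0.0634, 0.3024]
orientation: [-1.57, -0.048, 0.051]
contact_force: [-0.0, -1.1, 0.3]
grip_width: 0.0104
```

```bash
cat >> h.py <<'E'
def kit(x,y,th=np.radians(3.8)): return np.array([.5615+x*np.cos(th)-y*np.sin(th), -.0125+x*np.sin(th)+y*np.cos(th)])
E
python3 - <<'E'
from h import *
o=st(); f=r.grab_frame("wrist");  save("w9.png",f["pixels"])
k=wonz(f,o,[[0,0]],.03)
a=kit(-.031,-.040); print(a); plan([((*a,.05),3.8),((*a,.011),3.8)])
print(wproj(f,o,[[*kit(x,y),z] for x,y,z in [(-.133,.11,.03),(.133,.11,.03),(.133,-.11,.03),(-.062,-.04,.008),(0,-.04,.008)]]).round(1))
E
```

```text
t 13.1 tip [ 0.533  -0.0634  0.1294] yaw 3.61 down [-0.002  0.    -1.   ] F [-0.  -1.1  0.3] w 0.0104
[ 0.53321911 -0.05446655]
[0.0021 0.2647 0.0288] [-0.0005 -0.0018 -0.001 ]
[0.0023 0.3947 0.0288] [-0.0005 -0.0018 -0.001 ]
[[146.6  17.1]
 [478.1  30.4]
 [452.7 273.7]
 [243.1 194.7]
 [316.5 194.6]]
```

View pics/w9.png

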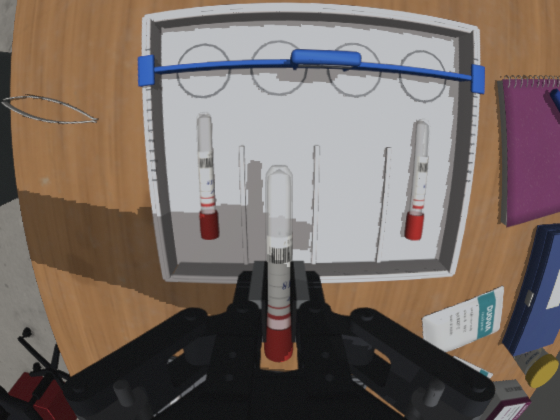

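>>> step_arm(xyz=[[0.002,0.13,0.029],[0.002,0.25,0.029],[0.002,0.3,0.029],[0.002,0.35,0.029],[0.002,0.38,0.029],[0.002,0.393,0.029],[0.002,0.393,0.029],[0.002,0.393,0.029],[0.002,0.393,0.029]], rotation=[[0,0,0],[0,0,0],[0,0,0],[0,0,0],[0,0,0],[0,0,0],[0,0,0],[0,0,0],[0,0,0]])

```text
clock: 14.28
tcp_pos: [0.5334, -0.0544, 0.1849]
orientation: [-1.569, -0.049, 0.051]
contact_force: [-0.4, -0.2, -0.1]
grip_width: 0.0106
```

```bash
python3 - <<'E'
from h import *
o=st(); f=r.grab_frame("wrist");  save("w10.png",f["pixels"])
E
```

```text
t 14.28 tip [ 0.5332 -0.0542  0.0119] yaw 3.64 down [-0.001  0.001 -1.   ] F [-0.4 -0.2 -0.1] w 0.0106
```

View pics/w10.png

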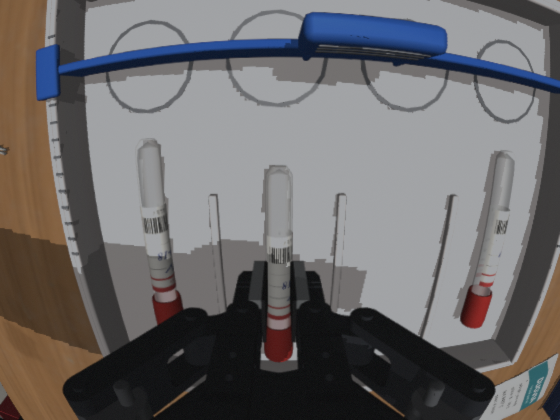

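Tube sits over its lane, about 2 mm above the floor. I'll lower it slightly and release.

>>> step_arm(xyz=[[0,0.006,0],[0,0.006,0]], rotation=[[0,0,0],[0,0,0]])

```text
clock: 14.58
tcp_pos: [0.5333, -0.0543, 0.183]
orientation: [-1.569, -0.049, 0.051]
contact_force: [-0.6, 0.4, -0.5]
grip_width: 0.0105
```

>>> step_arm(xyz=[[0,0,0],[0,0,0],[0,0,0],[0,-0.03,0],[0,-0.1,0],[0,-0.25,0],[0,-0.4,0],[0,-0.4,0],[0,-0.4,0]], rotation=[[0,0,0],[0,0,0],[0,0,0],[0,0,0],[0,0,0],[0,0,0],[0,0,0],[0,0,0],[0,0,0]], grip=0.73)

```text
clock: 15.7
tcp_pos: [0.5331, -0.0542, 0.303]
orientation: [-1.569, -0.049, 0.051]
contact_force: [-0.5, -0.1, 0.2]
grip_width: 0.0227
```

```bash
python3 - <<'E'
from h import *
o=st(); f=r.grab_frame("wrist");  save("w11.png",f["pixels"])
g=r.grab_frame("top"); save("t11.png",g["pixels"],(375,170,465,290),4)
for n,lo,hi in [("red",(0,150,60),(8,255,255)),("red",(172,150,60),(180,255,255))]:
    for c,s in blobs(g["pixels"],lo,hi,8,(360,150,500,300))[0]: print(n,c.round(1),s,onz(g,c,.012).round(4))
plan([((.608,-.355,.13),-2.2)])
E
```

```text
t 15.7 tip [ 0.5329 -0.054   0.13  ] yaw 3.66 down [-0.001  0.001 -1.   ] F [-0.5 -0.1  0.2] w 0.0227
red [436.5 195.4] [433 193   9   6  42] [[ 0.6062 -0.4042  0.012 ]]
[ 0.1861 -0.0046 -1.0165] [-0.0005  0.0651 -0.002 ]
```

View pics/w11.png

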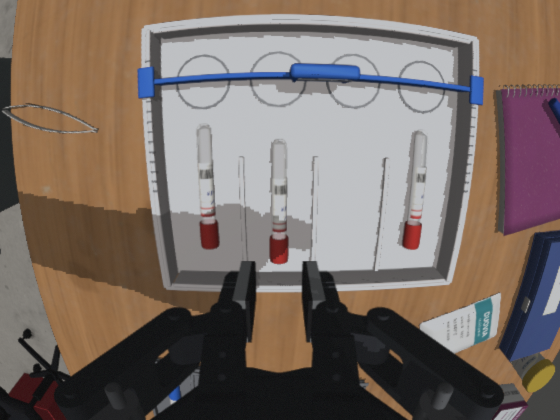

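Placed well. Second spare.

>>> step_arm(xyz=[[0.03,0,-0.2],[0.07,0,-0.4],[0.11,0,-0.6],[0.15,0,-0.8],[0.18,0,-0.98],[0.18,0,-0.98],[0.18,0,-0.98],[0.18,0,-0.98]], rotation=[[0,0.02,0],[0,0.04,0],[0,0.065,0],[0,0.065,0],[0,0.065,0],[0,0.065,0],[0,0.065,0],[0,0.065,0]], grip=0.765)

```text
clock: 16.8
tcp_pos: [0.6057, -0.3424, 0.3007]
orientation: [-1.568, 0.032, -0.025]
contact_force: [0.3, -0.8, -0.9]
grip_width: 0.0206
```

```bash
python3 - <<'E'
from h import *
o=st(); f=r.grab_frame("wrist");  save("w12.png",f["pixels"],(100,50,480,320),2)
E
```

```text
t 16.8 tip [ 0.605  -0.342   0.1277] yaw -2.08 down [-0.004  0.002 -1.   ] F [ 0.3 -0.8 -0.9] w 0.0206
```

View pics/w12.png

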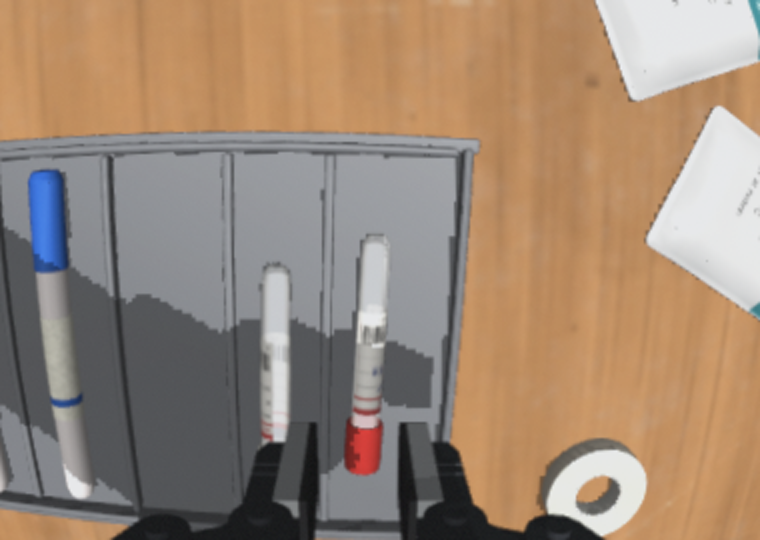

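```bash
python3 - <<'E'
from h import *
o=st(); f=r.grab_frame("wrist")
e=wonz(f,o,[[287.3,168],[280.8,286.5]],.011); d=e[0]-e[1]; m=e.mean(0); print(e.round(4),m,np.linalg.norm(d),np.degrees(np.arctan2(-d[0],d[1])))
plan([((m[0],m[1],.034),-2.2),((m[0],m[1],.0095),-2.2)])
E
```

```text
t 16.85 tip [ 0.6052 -0.3421  0.1281] yaw -2.08 down [-0.004  0.002 -1.   ] F [ 0.5 -0.7 -0.1] w 0.02
[[ 0.6129 -0.3098  0.011 ]
 [ 0.6041 -0.4202  0.011 ]] [ 0.60849479 -0.36499805  0.011     ] 0.11073278216789931 -4.577794822719027
[ 0.0127  0.3144 -0.0746] [-0.001   0.0013 -0.0022]
[ 0.013   0.396  -0.0748] [-0.001   0.0013 -0.0022]
```

>>> step_arm(xyz=[[0.013,0,-0.075],[0.013,0.12,-0.075],[0.013,0.25,-0.075],[0.013,0.31,-0.075],[0.013,0.31,-0.075],[0.013,0.31,-0.075],[0.013,0.31,-0.075]], rotation=[[0,0.013,0],[0,0.013,0],[0,0.013,0],[0,0.013,0],[0,0.013,0],[0,0.013,0],[0,0.013,0]])

```text
clock: 17.77
tcp_pos: [0.6091, -0.3656, 0.21]
orientation: [-1.57, 0.045, -0.044]
contact_force: [-0.1, -0.4, 0.4]
grip_width: 0.0197
```

```bash
python3 - <<'E'
from h import *
o=st(); f=r.grab_frame("wrist");  save("w13.png",f["pixels"])
plan([((.6084,-.3647,.0095),-3.3)])
E
```

```text
t 17.77 tip [ 0.6089 -0.3655  0.037 ] yaw -3.25 down [-0.001  0.    -1.   ] F [-0.1 -0.4  0.4] w 0.0197
[-0.0022  0.0911  0.0022] [-0.0004  0.0006 -0.0009]
```

View pics/w13.png

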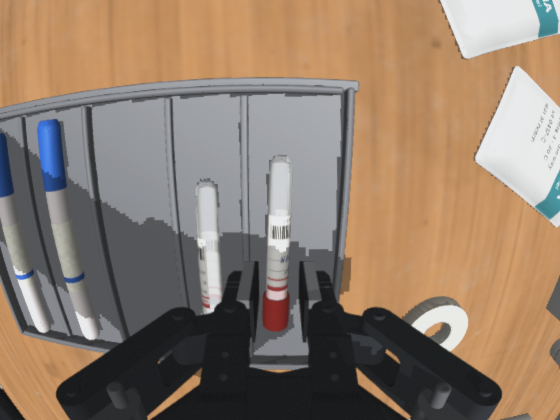

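>>> step_arm(xyz=[[-0.002,0.03,0.002],[-0.002,0.06,0.002],[-0.002,0.09,0.002],[-0.002,0.091,0.002],[-0.002,0.091,0.002],[-0.002,0.091,0.002]], rotation=[[0,0.012,0],[0,0.012,0],[0,0.012,0],[0,0.012,0],[0,0.012,0],[0,0.012,0]])

```text
clock: 18.58
tcp_pos: [0.6082, -0.365, 0.1828]
orientation: [-1.57, 0.061, -0.058]
contact_force: [0.2, -0.1, -0.2]
grip_width: 0.02
```

>>> step_arm(xyz=[[0,0,0],[0,0,0],[0,0,0],[0,0,0],[0,-0.03,0],[0,-0.1,0],[0,-0.25,0],[0,-0.4,0],[0,-0.4,0],[0,-0.4,0]], rotation=[[0,0,0],[0,0,0],[0,0,0],[0,0,0],[0,0,0],[0,0,0],[0,0,0],[0,0,0],[0,0,0],[0,0,0]], grip=1)

```text
clock: 19.82
tcp_pos: [0.6084, -0.3648, 0.3034]
orientation: [-1.569, 0.06, -0.059]
contact_force: [0.1, -0.1, 0.3]
grip_width: 0.0105
```

```bash
python3 - <<'E'
from h import *
o=st(); f=r.grab_frame("wrist");  save("w14.png",f["pixels"])
a=kit(.031,-.040); print(a); plan([((*a,.13),3.8)])
E
```

```text
t 19.82 tip [ 0.6082 -0.3647  0.1304] yaw -4.33 down [-0.001  0.001 -1.   ] F [ 0.1 -0.1  0.3] w 0.0105
[ 0.5950828  -0.05035757]
[-1.2270e-01 -4.0000e-04  1.0412e+00] [-0.0009 -0.0903 -0.0015]
```

View pics/w14.png

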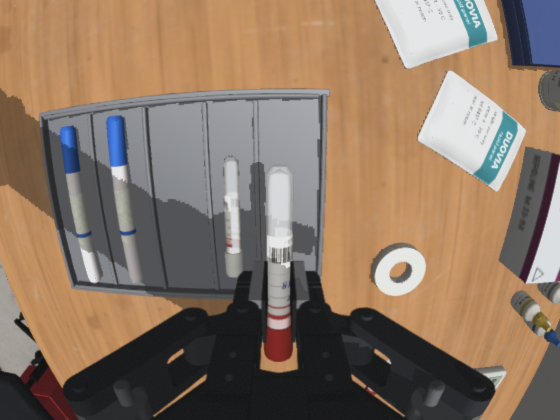

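>>> step_arm(xyz=[[-0.02,0,0.2],[-0.045,0,0.4],[-0.07,0,0.6],[-0.095,0,0.8],[-0.12,0,1],[-0.12,0,1],[-0.12,0,1],[-0.12,0,1],[-0.12,0,1]], rotation=[[0,-0.03,0],[0,-0.06,0],[0,-0.09,0],[0,-0.09,0],[0,-0.09,0],[0,-0.09,0],[0,-0.09,0],[0,-0.09,0],[0,-0.09,0]])

```text
clock: 21.0
tcp_pos: [0.5948, -0.0644, 0.3028]
orientation: [-1.569, -0.048, 0.052]
contact_force: [-0.1, -0.6, -0.8]
grip_width: 0.0106
```

```bash
python3 - <<'E'
from h import *
o=st(); f=r.grab_frame("wrist");  save("w15.png",f["pixels"])
a=kit(.031,-.040);  plan([((*a,.05),3.8),((*a,.010),3.8)])
E
```

```text
t 21.0 tip [ 0.5944 -0.0642  0.1298] yaw 3.62 down [-0.003  0.001 -1.   ] F [-0.1 -0.6 -0.8] w 0.0106
[0.0044 0.2659 0.0455] [-0.0007 -0.0018 -0.0016]
[0.0048 0.3993 0.0453] [-0.0007 -0.0018 -0.0016]
```

View pics/w15.png

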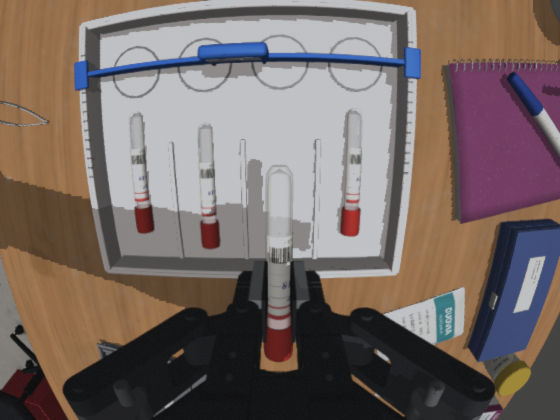

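>>> step_arm(xyz=[[0.005,0.13,0.045],[0.005,0.25,0.045],[0.005,0.3,0.045],[0.005,0.35,0.045],[0.005,0.38,0.045],[0.005,0.398,0.045],[0.005,0.398,0.045],[0.005,0.398,0.045],[0.005,0.398,0.045]], rotation=[[0,0,0],[0,0,0],[0,0,0],[0,0,0],[0,0,0],[0,0,0],[0,0,0],[0,0,0],[0,0,0]])

```text
clock: 22.18
tcp_pos: [0.5953, -0.0504, 0.1838]
orientation: [-1.569, -0.049, 0.051]
contact_force: [0.5, 0.3, 0.1]
grip_width: 0.0107
```

```bash
python3 - <<'E'
from h import *
o=st(); f=r.grab_frame("wrist");  save("w16.png",f["pixels"])
E
```

```text
t 22.18 tip [ 0.595  -0.0502  0.0108] yaw 3.65 down [-0.002  0.001 -1.   ] F [0.5 0.3 0.1] w 0.0107
```

View pics/w16.png

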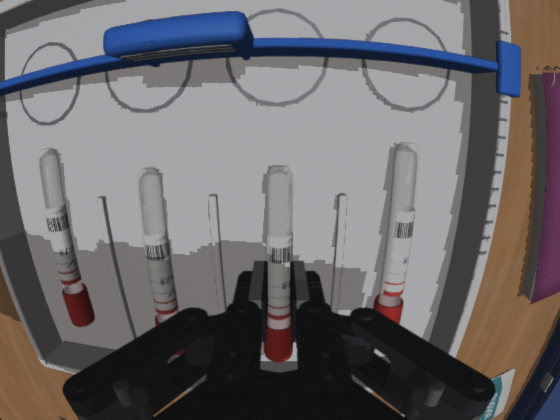

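>>> step_arm(xyz=[[0,0.003,0],[0,0.003,0],[0,0.003,0],[0,-0.03,0],[0,-0.1,0],[0,-0.25,0],[0,-0.4,0],[0,-0.4,0],[0,-0.4,0]], rotation=[[0,0,0],[0,0,0],[0,0,0],[0,0,0],[0,0,0],[0,0,0],[0,0,0],[0,0,0],[0,0,0]], grip=0.73)

```text
clock: 23.35
tcp_pos: [0.5953, -0.0504, 0.3044]
orientation: [-1.569, -0.049, 0.051]
contact_force: [-0.8, 0.2, -0.7]
grip_width: 0.0231
```

```bash
python3 - <<'E'
from h import *
o=st(); f=r.grab_frame("wrist");  save("w17.png",f["pixels"])
E
```

```text
t 23.35 tip [ 0.5951 -0.0501  0.1314] yaw 3.66 down [-0.001  0.002 -1.   ] F [-0.8  0.2 -0.7] w 0.0231
```

View pics/w17.png

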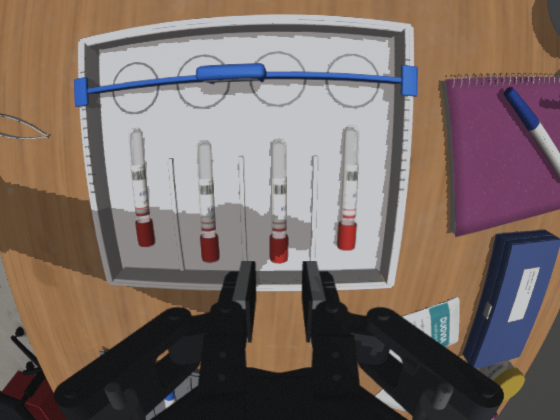

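```bash
python3 - <<'E'
from h import *
o=r.get_obs(); f=r.grab_frame("wrist")
t=wonz(f,o,[[231,68]],.061); print(t, kit(0,.066)); 
a=kit(0,.092); plan([((*a,.12),3.8),((*a,.043),3.8)])
E
```

```text
[[0.55697984 0.05574143 0.061     ]] [0.55712592 0.0533549 ]
[-0.1041  0.0346  0.4395] [-0.0009 -0.0016 -0.0022]
[-0.1032  0.2912  0.4391] [-0.0009 -0.0016 -0.0022]
```

>>> step_arm(xyz=[[-0.03,0.02,0.15],[-0.07,0.035,0.3],[-0.104,0.035,0.44],[-0.104,0.035,0.44],[-0.104,0.035,0.44],[-0.104,0.13,0.44],[-0.104,0.24,0.44],[-0.104,0.29,0.44],[-0.104,0.29,0.44],[-0.104,0.29,0.44]], rotation=[[0,0,0],[0,0,0],[0,0,0],[0,0,0],[0,0,0],[0,0,0],[0,0,0],[0,0,0],[0,0,0],[0,0,0]], grip=1)

```text
clock: 24.7
tcp_pos: [0.5558, 0.0791, 0.2173]
orientation: [-1.569, -0.048, 0.051]
contact_force: [0.2, -0.1, -0.1]
grip_width: -0.0
```

```bash
python3 - <<'E'
from h import *
o=st(); f=r.grab_frame("scene");  save("s18.png",f["pixels"],(230,180,350,270),5)
f=r.grab_frame("wrist");  save("w18.png",f["pixels"])
E
```

```text
t 24.7 tip [0.5554 0.0793 0.0443] yaw 3.61 down [-0.002  0.001 -1.   ] F [ 0.2 -0.1 -0.1] w -0.0
```

View pics/s18.png

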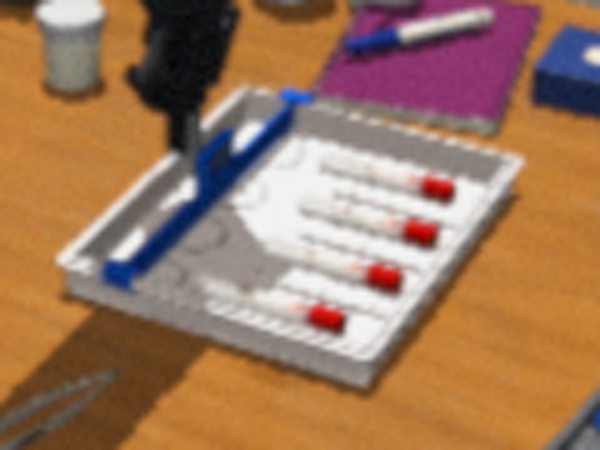

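View pics/w18.png

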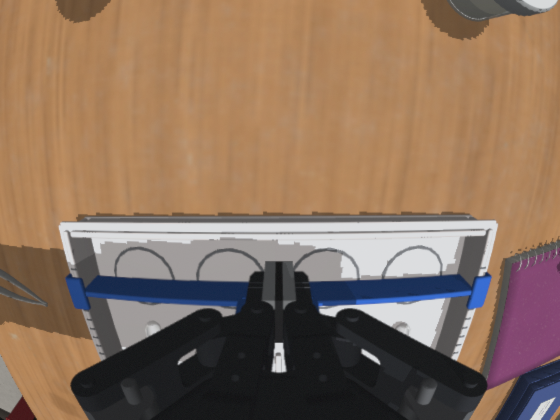

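>>> step_arm(xyz=[[0,0,-0.03],[0,0,-0.05],[0,0,-0.07],[0,0,-0.09],[0,0,-0.11],[0,0,-0.13],[0,0,-0.15],[0,0,-0.17],[0,0,-0.185],[0,0,-0.19],[0,0,-0.19]], rotation=[[0,0,0],[0,0,0],[0,0,0],[0,0,0],[0,0,0],[0,0,0],[0,0,0],[0,0,0],[0,0,0],[0,0,0],[0,0,0]])

```text
clock: 26.18
tcp_pos: [0.559, 0.0222, 0.2172]
orientation: [-1.569, -0.048, 0.052]
contact_force: [1.1, 1.8, 1.4]
grip_width: 0.0002
```

```bash
python3 - <<'E'
from h import *
o=st(); f=r.grab_frame("scene");  save("s19.png",f["pixels"],(230,180,350,270),5)
f=r.grab_frame("wrist");  save("w19.png",f["pixels"])
E
```

```text
t 26.18 tip [0.5586 0.0224 0.0442] yaw 3.62 down [-0.003  0.001 -1.   ] F [1.1 1.8 1.4] w 0.0002
```

View pics/s19.png

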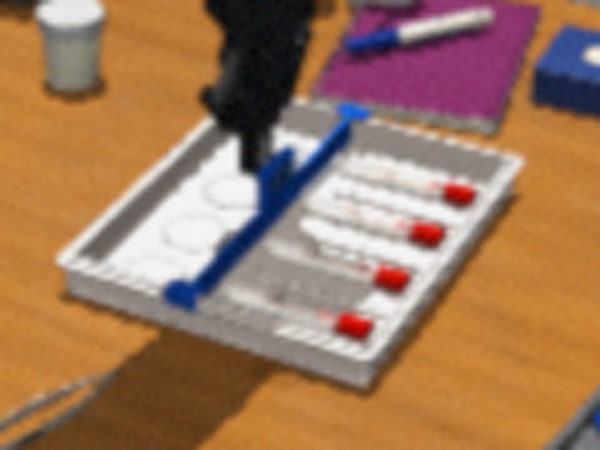

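View pics/w19.png

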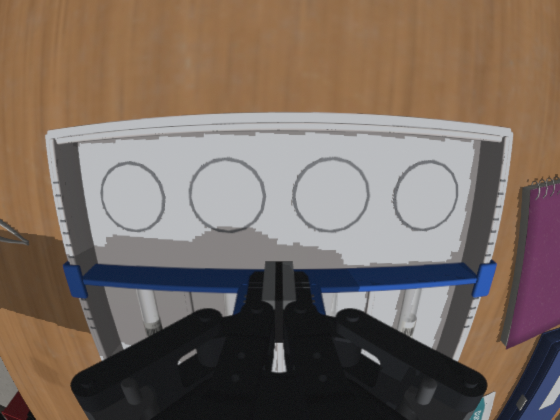

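```bash
cat >> h.py <<'E'
def kitinv(P,th=np.radians(3.8)):
    d=np.atleast_2d(P)[:,:2]-[.5615,-.0125]; return np.stack([d[:,0]*np.cos(th)+d[:,1]*np.sin(th),-d[:,0]*np.sin(th)+d[:,1]*np.cos(th)],1)
E
python3 - <<'E'
from h import *
o=st(); f=r.grab_frame("wrist"); save("w19z.png",f["pixels"],(55,240,255,340),4)
print("tip local",kitinv(o["tcp_pos"]))
print(kitinv(wonz(f,o,[[160,268],[400,267]],.032)))
E
```

```text
t 26.27 tip [0.5583 0.0224 0.044 ] yaw 3.63 down [-0.003  0.001 -1.   ] F [0.3 2.1 0.8] w -0.0002
tip local [[-0.00038928  0.034836  ]]
[[-0.06794549  0.03211271]
 [ 0.06745248  0.03266505]]
```

View pics/w19z.png

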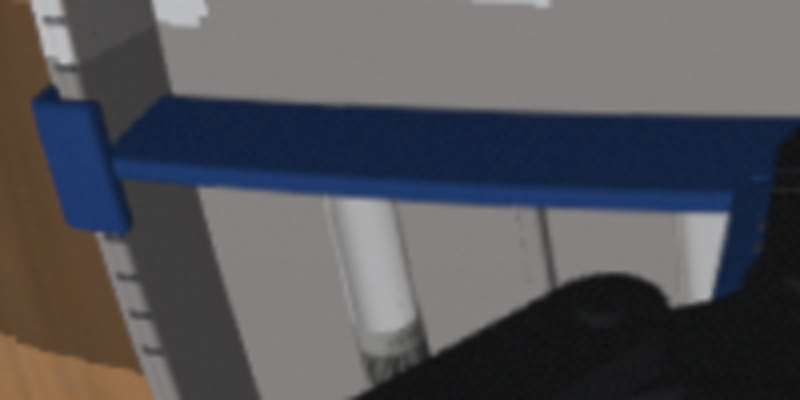

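```bash
python3 - <<'E'
from h import *
o=st(); f=r.grab_frame("wrist")
print(kitinv(wonz(f,o,[[155,285],[155,288.5]],.032)),kitinv(wonz(f,o,[[155,266]],.004)))
E
```

```text
t 26.32 tip [0.5583 0.0224 0.044 ] yaw 3.63 down [-0.003  0.001 -1.   ] F [1.2 1.1 1.5] w -0.0002
[[-0.07311223  0.02052639]
 [-0.07356653  0.01807707]] [[-0.08363279  0.01796233]]
```

>>> step_arm(xyz=[[0,0,-0.007],[0,0,-0.014],[0,0,-0.014],[0,0,-0.014]], rotation=[[0,0,0],[0,0,0],[0,0,0],[0,0,0]])

```text
clock: 26.88
tcp_pos: [0.5591, 0.0179, 0.217]
orientation: [-1.569, -0.047, 0.052]
contact_force: [0.7, 2.4, 1.0]
grip_width: 0.0001
```

```bash
python3 - <<'E'
from h import *
o=st();print("tip local",kitinv(o["tcp_pos"]))
# next: back off and up, then go towards cup A
b=kit(0,.05);plan([((*b,.045),3.8),((*b,.2),3.8)])
E
```

```text
t 26.88 tip [0.5585 0.0181 0.044 ] yaw 3.62 down [-0.003  0.001 -1.   ] F [0.7 2.4 1. ] w 0.0001
tip local [[-0.00040945  0.03048168]]
[ 0.0011 -0.0032  0.0651] [-0.0007 -0.002  -0.0019]
[-4.000e-04 -5.199e-01  6.570e-02] [-0.0007 -0.002  -0.0019]
```

>>> step_arm(xyz=[[0,0,0.07],[0,0,0.07],[0,-0.2,0.07],[0,-0.4,0],[0,-0.5,-0.15],[0,-0.5,-0.15],[0,-0.5,-0.15],[0,-0.5,-0.15]], rotation=[[0,0,0],[0,0,0],[0,0,0],[0,0,0],[0,0,0],[0,0,0],[0,0,0],[0,0,0]])

```text
clock: 27.88
tcp_pos: [0.5619, -0.0264, 0.3658]
orientation: [-1.569, -0.046, 0.055]
contact_force: [-0.7, 0.7, -0.1]
grip_width: 0.0001
```

```bash
python3 - <<'E'
from h import *
o=st(); f=r.grab_frame("wrist"); save("w20.png",f["pixels"],(130,60,430,310),2.6)
g=r.grab_frame("top"); save("t20.png",g["pixels"],(100,140,260,280),4)
E
```

```text
t 27.88 tip [ 0.561  -0.0263  0.1928] yaw 3.68 down [-0.005  0.001 -1.   ] F [-0.7  0.7 -0.1] w 0.0001
```

View pics/w20.png

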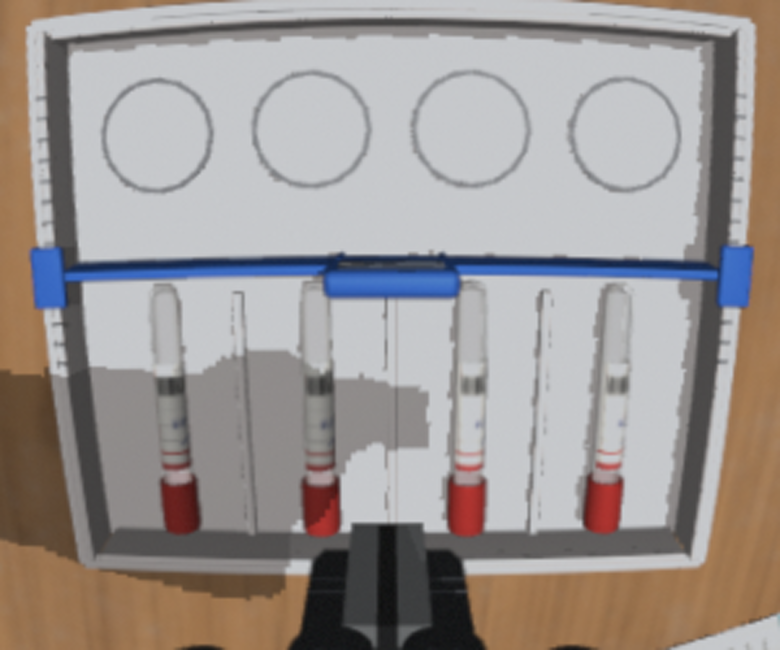

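View pics/t20.png

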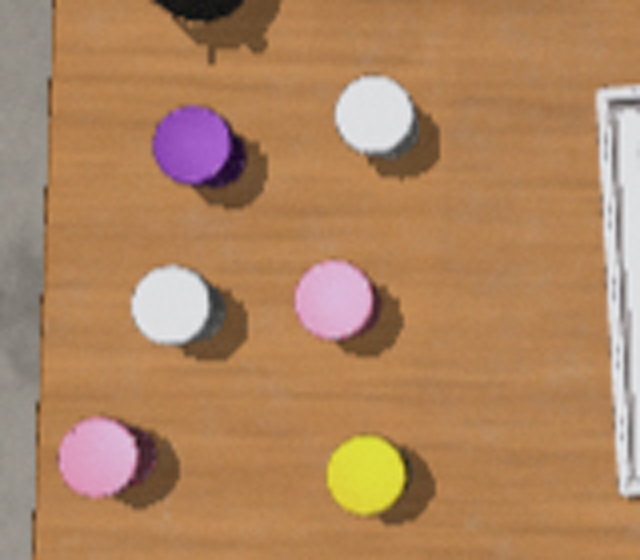

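```bash
python3 - <<'E'
from h import *
g=r.grab_frame("top")
for c,s in blobs(g["pixels"],(0,0,170),(180,50,255),100,(110,150,235,275))[0]: print("white",c.round(1),s,onz(g,c,.062).round(4))
plan([((.666,.20,.15),3.8)])
E
```

```text
white [192.9 168. ] [184 159  19  19 290] [[0.6681 0.2563 0.062 ]]
white [142.1 215.8] [133 206  19  20 297] [[0.5408 0.3858 0.062 ]]
white [185.4 212.7] [179 206  13  14 108] [[0.5497 0.2734 0.062 ]]
[0.3944 0.1427 0.7307] [-0.0006 -0.0012 -0.0029]
```

>>> step_arm(xyz=[[0.1,0.04,0.18],[0.2,0.08,0.36],[0.3,0.12,0.55],[0.394,0.142,0.73],[0.394,0.142,0.73],[0.394,0.142,0.73],[0.394,0.142,0.73]], rotation=[[0,0,0],[0,0,0],[0,0,0],[0,0,0],[0,0,0],[0,0,0],[0,0,0]], grip=0.15)

```text
clock: 28.9
tcp_pos: [0.6657, 0.1978, 0.3234]
orientation: [-1.57, -0.045, 0.052]
contact_force: [-0.2, -0.1, -0.3]
grip_width: 0.073
```

```bash
python3 - <<'E'
from h import *
o=st(); f=r.grab_frame("wrist"); save("w21.png",f["pixels"])
b,m=blobs(f["pixels"],(0,0,195),(180,40,255),200)
for c,s in b: print(c.round(1),s,wonz(f,o,c,.062).round(4))
E
```

```text
t 28.9 tip [0.6649 0.1977 0.1504] yaw 3.56 down [-0.005 -0.    -1.   ] F [-0.2 -0.1 -0.3] w 0.073
[285.1 140.8] [ 251  107   69   69 3734] [[0.6654 0.2554 0.062 ]]
[289.1 314.3] [250 292  51  66 593] [[0.6793 0.1089 0.062 ]]
[100.6 308.6] [ 82 299  40  27 604] [[0.4967 0.0912 0.062 ]]
[135.8 309. ] [118 299  40  25 576] [[0.5373 0.0981 0.062 ]]
[244.9 330.3] [ 194  298   95   53 2554] [[0.641  0.0875 0.062 ]]
[257.1 316.3] [239 302  38  30 893] [[0.6516 0.1047 0.062 ]]
[210.  317.7] [199 304  22  26 392] [[0.6095 0.0988 0.062 ]]
[145.1 385.3] [135 370  23  33 386] [[ 0.5268 -0.0141  0.062 ]]
```

View pics/w21.png

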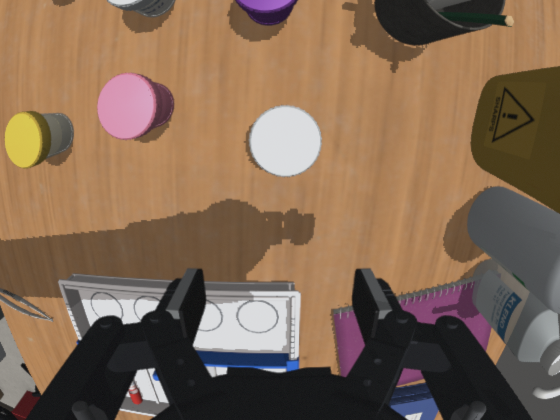

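```bash
python3 - <<'E'
from h import *
plan([((.6663,.2557,.12),3.8),((.6663,.2557,.039),3.8)])
E
```

```text
[0.0141 0.102  0.1926] [-0.0002 -0.0029 -0.0028]
[0.0153 0.372  0.1925] [-0.0002 -0.0029 -0.0028]
```

>>> step_arm(xyz=[[0.014,0,0.19],[0.014,0.1,0.193],[0.014,0.1,0.193],[0.015,0.15,0.193],[0.015,0.25,0.193],[0.015,0.34,0.193],[0.015,0.372,0.193],[0.015,0.372,0.193],[0.015,0.372,0.193]], rotation=[[0,0,0],[0,0,0],[0,0,0],[0,0,0],[0,0,0],[0,0,0],[0,0,0],[0,0,0],[0,0,0]])

```text
clock: 30.08
tcp_pos: [0.6669, 0.2556, 0.2134]
orientation: [-1.569, -0.046, 0.05]
contact_force: [-0.6, 0.1, 0.2]
grip_width: 0.0727
```

```bash
python3 - <<'E'
from h import *
o=st(); f=r.grab_frame("wrist"); save("w22.png",f["pixels"])
E
```

```text
t 30.07 tip [0.6665 0.2557 0.0404] yaw 3.51 down [-0.002  0.001 -1.   ] F [-0.6  0.1  0.2] w 0.0727
```

View pics/w22.png

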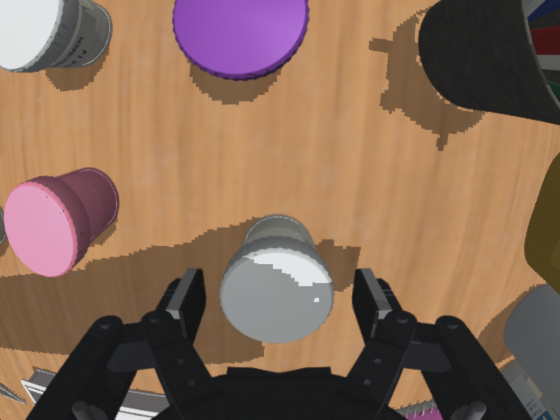

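>>> step_arm(xyz=[[0,0,0],[0,0,0],[0,0,0],[0,0,0],[0,-0.03,0],[0,-0.1,0],[0,-0.2,0],[0,-0.3,0],[0,-0.3,0],[0,-0.3,0]], rotation=[[0,0,0],[0,0,0],[0,0,0],[0,0,0],[0,0,0],[0,0,0],[0,0,0],[0,0,0],[0,0,0],[0,0,0]], grip=1, force=60)

```text
clock: 31.38
tcp_pos: [0.6668, 0.2557, 0.3035]
orientation: [-1.569, -0.046, 0.051]
contact_force: [-0.6, -0.2, -1.2]
grip_width: 0.0495
```

```bash
python3 - <<'E'
from h import *
o=st(); f=r.grab_frame("wrist"); save("w23.png",f["pixels"])
a=kit(.093,.066); print(a); plan([((*a,.125),3.8)])
E
```

```text
t 31.38 tip [0.6663 0.2559 0.1305] yaw 3.53 down [-0.003  0.001 -1.   ] F [-0.6 -0.2 -1.2] w 0.0495
[0.64992146 0.05951837]
[-0.0956  0.0156 -0.6492] [-0.0005 -0.003  -0.0024]
```

View pics/w23.png

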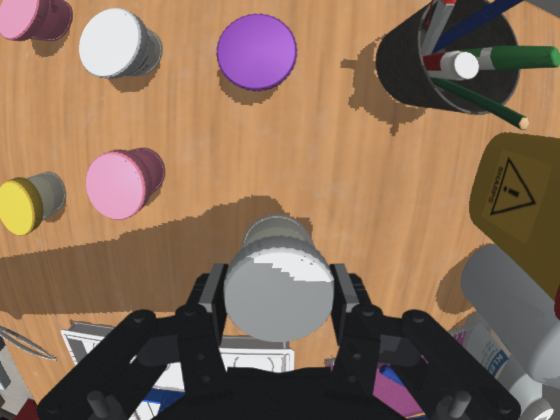

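>>> step_arm(xyz=[[-0.02,0,-0.15],[-0.045,0,-0.3],[-0.07,0,-0.45],[-0.096,0,-0.6],[-0.096,0.01,-0.65],[-0.096,0.01,-0.65],[-0.096,0.01,-0.65],[-0.096,0.01,-0.65]], rotation=[[0,0,0],[0,0,0],[0,0,0],[0,0,0],[0,0,0],[0,0,0],[0,0,0],[0,0,0]])

```text
clock: 32.42
tcp_pos: [0.6499, 0.0614, 0.2994]
orientation: [-1.569, -0.048, 0.054]
contact_force: [-1.0, -0.3, -0.6]
grip_width: 0.049
```

```bash
python3 - <<'E'
from h import *
o=st(); f=r.grab_frame("wrist"); save("w24.png",f["pixels"])
a=kit(.093,.066); plan([((*a,.08),3.8),((*a,.0445),3.8)])
E
```

```text
t 32.42 tip [0.6492 0.0616 0.1264] yaw 3.7 down [-0.004  0.001 -1.   ] F [-1.  -0.3 -0.6] w 0.049
[ 0.0003  0.1549 -0.0052] [-0.0008 -0.0014 -0.0025]
[ 0.0007  0.2732 -0.0054] [-0.0008 -0.0014 -0.0025]
```

View pics/w24.png

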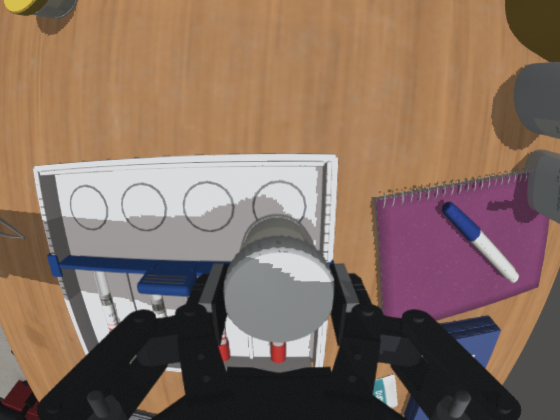

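>>> step_arm(xyz=[[0.001,0.08,-0.005],[0.001,0.15,-0.005],[0.001,0.2,-0.005],[0.001,0.24,-0.005],[0.001,0.265,-0.005],[0.001,0.273,-0.005],[0.001,0.273,-0.005],[0.001,0.273,-0.005]], rotation=[[0,0,0],[0,0,0],[0,0,0],[0,0,0],[0,0,0],[0,0,0],[0,0,0],[0,0,0]])

```text
clock: 33.48
tcp_pos: [0.6502, 0.0596, 0.2181]
orientation: [-1.569, -0.048, 0.053]
contact_force: [-1.1, -0.0, 1.3]
grip_width: 0.049
```

```bash
python3 - <<'E'
from h import *
o=st(); f=r.grab_frame("wrist"); save("w25.png",f["pixels"])
E
```

```text
t 33.48 tip [0.6497 0.0598 0.0451] yaw 3.67 down [-0.003  0.001 -1.   ] F [-1.1 -0.   1.3] w 0.049
```

View pics/w25.png

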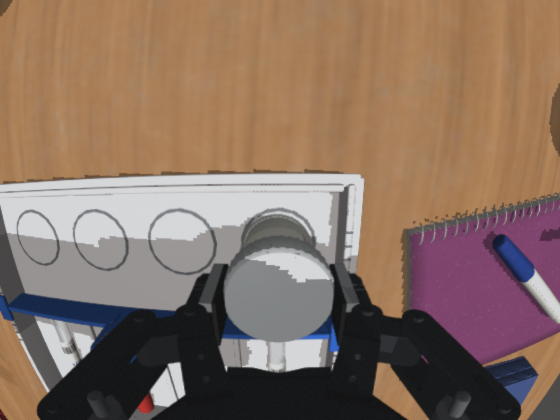

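>>> step_arm(xyz=[[0,0.002,0],[0,0.002,0],[0,0.002,0],[0,0,0],[0,-0.05,0],[0,-0.15,0],[0,-0.3,0],[0,-0.35,0],[0,-0.35,0]], rotation=[[0,0,0],[0,0,0],[0,0,0],[0,0,0],[0,0,0],[0,0,0],[0,0,0],[0,0,0],[0,0,0]], grip=0.2)

```text
clock: 34.65
tcp_pos: [0.6508, 0.0594, 0.3246]
orientation: [-1.568, -0.05, 0.051]
contact_force: [-0.1, -0.4, -1.2]
grip_width: 0.0682
```

```bash
python3 - <<'E'
from h import *
o=st(); f=r.grab_frame("wrist"); save("w26.png",f["pixels"])
plan([((.541,.33,.15),10)])
E
```

```text
t 34.65 tip [0.6507 0.0597 0.1516] yaw 3.67 down [-0.001  0.002 -1.   ] F [-0.1 -0.4 -1.2] w 0.0682
[-0.3056  0.003   0.9229] [-0.0012 -0.0701 -0.0018]
```

View pics/w26.png

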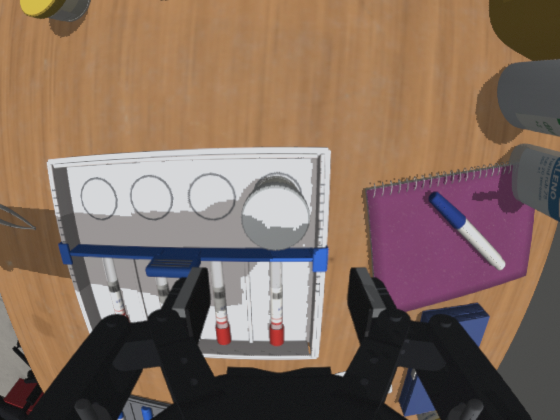

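>>> step_arm(xyz=[[-0.05,0,0.16],[-0.1,0,0.32],[-0.16,0,0.48],[-0.22,0,0.64],[-0.28,0,0.8],[-0.305,0,0.92],[-0.305,0,0.92],[-0.305,0,0.92],[-0.305,0,0.92]], rotation=[[0,0,0],[0,0,0],[0,0,0],[0,0,0],[0,0,0],[0,0,0],[0,0,0],[0,0,0],[0,0,0]], grip=0.15)

```text
clock: 35.83
tcp_pos: [0.5418, 0.3273, 0.3234]
orientation: [-1.57, -0.046, 0.051]
contact_force: [-0.9, 0.1, 0.9]
grip_width: 0.0727
```

```bash
python3 - <<'E'
from h import *
o=st(); f=r.grab_frame("wrist"); save("w27.png",f["pixels"])
b,m=blobs(f["pixels"],(0,0,170),(180,40,255),800)
for c,s in b: print(c.round(1),s,wonz(f,o,c,.062).round(4))
E
```

```text
t 35.83 tip [0.5412 0.3273 0.1504] yaw 3.53 down [-0.004  0.    -1.   ] F [-0.9  0.1  0.9] w 0.0727
[280.4 140.2] [ 245  105   72   71 3940] [[0.5385 0.3854 0.062 ]]
[ 26.9 374.2] [   0  333   46   76 1094] [[0.2007 0.0673 0.062 ]]
```

View pics/w27.png

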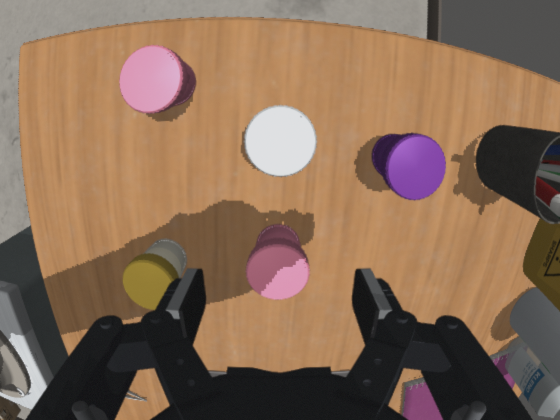

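```bash
python3 - <<'E'
from h import *
plan([((.539,.3856,.12),3.7),((.539,.3856,.0395),3.7)])
E
```

```text
[0.0028 0.1021 0.1939] [-0.0005 -0.0018 -0.0021]
[0.0037 0.3704 0.1936] [-0.0005 -0.0018 -0.0021]
```

>>> step_arm(xyz=[[0.003,0,0.19],[0.003,0.1,0.194],[0.003,0.1,0.194],[0.003,0.15,0.194],[0.003,0.25,0.194],[0.003,0.34,0.194],[0.003,0.37,0.194],[0.003,0.37,0.194],[0.003,0.37,0.194]], rotation=[[0,0,0],[0,0,0],[0,0,0],[0,0,0],[0,0,0],[0,0,0],[0,0,0],[0,0,0],[0,0,0]])

```text
clock: 37.0
tcp_pos: [0.5395, 0.3857, 0.2139]
orientation: [-1.568, -0.047, 0.049]
contact_force: [0.6, -0.1, -0.1]
grip_width: 0.0725
```

```bash
python3 - <<'E'
from h import *
o=st(); f=r.grab_frame("wrist"); save("w28.png",f["pixels"])
E
```

```text
t 37.0 tip [0.5392 0.386  0.0409] yaw 3.51 down [-0.002  0.002 -1.   ] F [ 0.6 -0.1 -0.1] w 0.0725
```

View pics/w28.png

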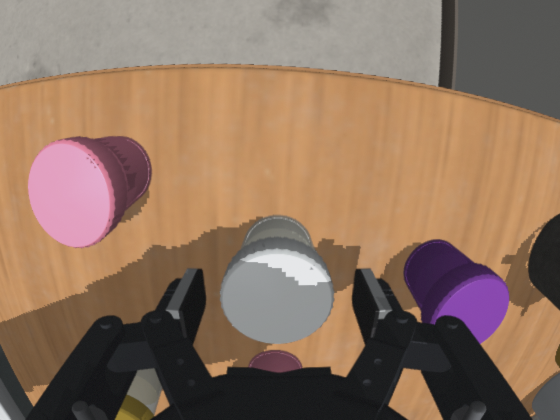

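>>> step_arm(xyz=[[0,0,0],[0,0,0],[0,0,0],[0,0,0],[0,-0.03,0],[0,-0.1,0],[0,-0.2,0],[0,-0.35,0],[0,-0.4,0],[0,-0.4,0]], rotation=[[0,0,0],[0,0,0],[0,0,0],[0,0,0],[0,0,0],[0,0,0],[0,0,0],[0,0,0],[0,0,0],[0,0,0]], grip=1, force=60)

```text
clock: 38.3
tcp_pos: [0.5398, 0.3857, 0.3356]
orientation: [-1.566, -0.049, 0.048]
contact_force: [-0.4, 0.5, -0.5]
grip_width: 0.0485
```

```bash
python3 - <<'E'
from h import *
o=st()
a=kit(-.031,.066); print(a); plan([((*a,.16),3.8)])
E
```

```text
t 38.3 tip [0.5399 0.3863 0.1626] yaw 3.52 down [ 0.     0.004 -1.   ] F [-0.4  0.5 -0.5] w 0.0485
[0.52619408 0.05130041]
[-0.1138  0.0043 -1.1097] [-0.0025 -0.0031  0.0004]
```

>>> step_arm(xyz=[[-0.02,0,-0.17],[-0.04,0,-0.34],[-0.06,0,-0.51],[-0.08,0,-0.68],[-0.1,0,-0.85],[-0.114,0,-0.99],[-0.114,0,-0.99],[-0.114,0,-0.99]], rotation=[[0,0,0],[0,0,0],[0,0,0],[0,0,0],[0,0,0],[0,0,0],[0,0,0],[0,0,0]])

```text
clock: 39.3
tcp_pos: [0.5236, 0.0876, 0.3335]
orientation: [-1.566, -0.047, 0.049]
contact_force: [0.3, 0.6, -0.4]
grip_width: 0.0491
```

```bash
python3 - <<'E'
from h import *
o=st(); f=r.grab_frame("wrist"); save("w29.png",f["pixels"])
a=kit(-.031,.066); plan([((*a,.12),3.8),((*a,.045),3.8)])
E
```

```text
t 39.3 tip [0.5233 0.0883 0.1605] yaw 3.53 down [-0.001  0.004 -1.   ] F [ 0.3  0.6 -0.4] w 0.0491
[ 0.0007  0.135  -0.1241] [-0.0025 -0.0021 -0.0005]
[ 0.0009  0.385  -0.1251] [-0.0025 -0.0021 -0.0005]
```

View pics/w29.png

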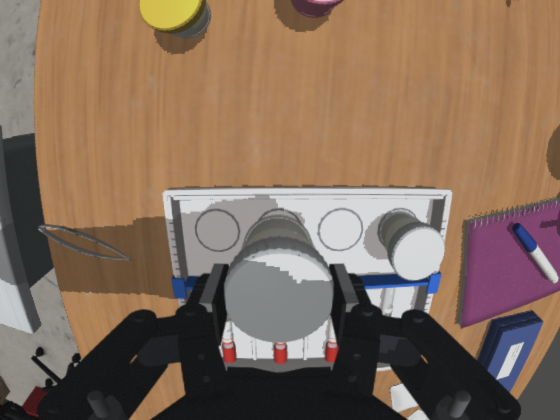

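>>> step_arm(xyz=[[0.001,0.05,-0.1],[0.001,0.13,-0.125],[0.001,0.13,-0.125],[0.001,0.2,-0.125],[0.001,0.27,-0.125],[0.001,0.33,-0.125],[0.001,0.37,-0.125],[0.001,0.385,-0.125],[0.001,0.385,-0.125],[0.001,0.385,-0.125]], rotation=[[0,0,0],[0,0,0],[0,0,0],[0,0,0],[0,0,0],[0,0,0],[0,0,0],[0,0,0],[0,0,0],[0,0,0]])

```text
clock: 40.6
tcp_pos: [0.5264, 0.0514, 0.2185]
orientation: [-1.566, -0.049, 0.05]
contact_force: [-1.4, 0.3, 3.4]
grip_width: 0.0488
```

```bash
python3 - <<'E'
from h import *
o=st(); f=r.grab_frame("wrist"); save("w30.png",f["pixels"])
E
```

```text
t 40.6 tip [0.5263 0.0522 0.0455] yaw 3.61 down [-0.001  0.004 -1.   ] F [-1.4  0.3  3.4] w 0.0488
```

View pics/w30.png

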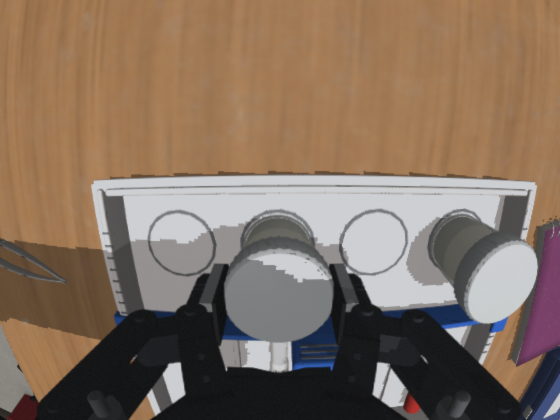

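Floor contact (3 N) reached, over the ring. Release and lift away.

>>> step_arm(xyz=[[0,0,0],[0,0,0],[0,0,0],[0,0,0],[0,-0.05,0],[0,-0.15,0],[0,-0.3,0],[0,-0.5,-0.1],[0,-0.6,-0.4],[0,-0.6,-0.4],[0,-0.6,-0.4],[0,-0.6,-0.4]], rotation=[[0,0,0],[0,0,0],[0,0,0],[0,0,0],[0,0,0],[0,0,0],[0,0,0],[0,0,0],[0,0,0],[0,0,0],[0,0,0],[0,0,0]], grip=0.2)

```text
clock: 42.15
tcp_pos: [0.5339, -0.0685, 0.3981]
orientation: [-1.565, -0.049, 0.05]
contact_force: [-0.2, 0.9, 0.3]
grip_width: 0.0683
```

```bash
python3 - <<'E'
from h import *
o=st(); f=r.grab_frame("wrist"); save("w31.png",f["pixels"])
g=r.grab_frame("top"); save("t31.png",g["pixels"])
s=r.grab_frame("scene"); save("s31.png",s["pixels"],(160,150,460,310),2.6)
E
```

```text
t 42.15 tip [ 0.5338 -0.0676  0.2251] yaw 3.63 down [-0.001  0.005 -1.   ] F [-0.2  0.9  0.3] w 0.0683
```

View pics/w31.png

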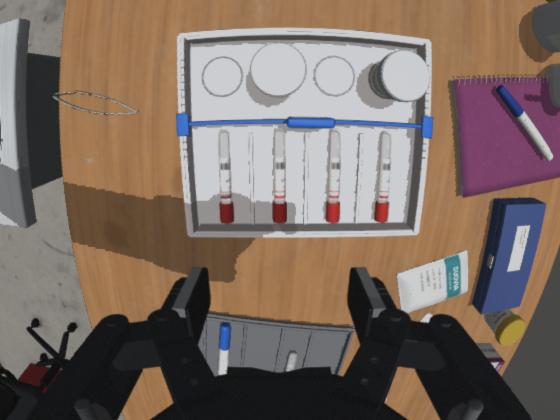

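View pics/s31.png

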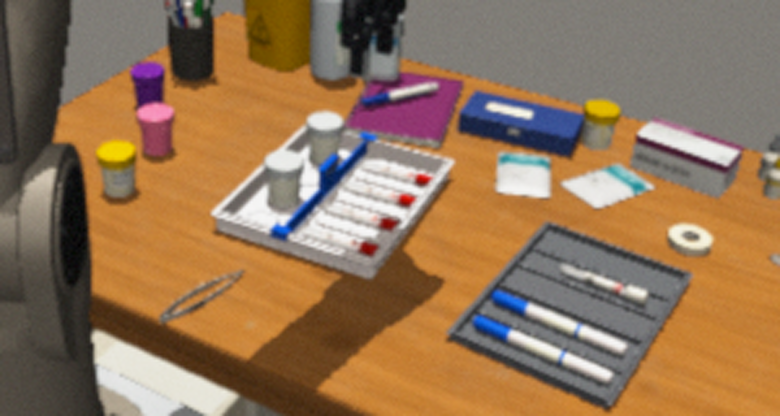

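View pics/t31.png

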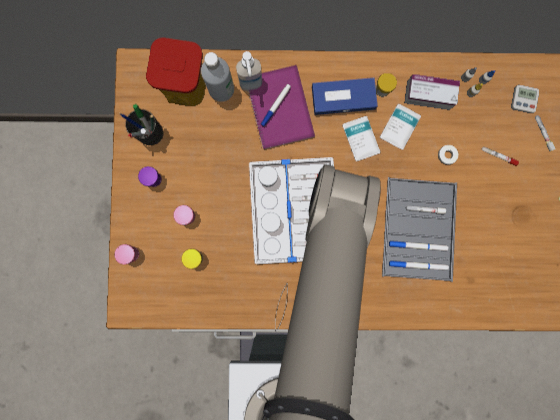

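```bash
python3 -c "
from bench import r
print(r.hand_in(), r.get_obs()['clock'])"
```

```text
the job is handed in; nothing more can be done
the job is handed in; nothing more can be done
```

I finished the job in the order asked and handed it in at about 42 s on the robot clock. `r.hand_in()` gave no verdict.

- **Swab tube:** it lies flat in the empty lane of the stock tray's swab bay, beside the other swab tube.
- **Red-capped spares:** both are in the two free lanes, so all four kit lanes hold one red-capped tube. I saw no sign of the spares being knocked aside.
- **Divider:** I pushed it up to the tubes. I estimate about 5 mm of play: I measured about 9.5 mm, then pushed it about 4 mm further. I did not measure the gap again, but the later picture shows the divider almost touching the tubes.
- **Cups:** only two white-lidded cups were on the bench. Both stand upright in the cup side of the kit, on the rings at x = +93 and -31 mm.

The last wrist, scene and top pictures agree with this. The white-capped tube, the yellow-lidded cup and the pink and purple cups are still in their places. Nothing fell, the grip never slipped, and the outside force never read above about 4 N. The one disagreement was the lie of the second spare, measured as -2.2° and then -4.6°. I gripped in between, and the tube lies straight in its lane.

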